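# Return spent sample cups through the flap box

## Task

Carry the orange-handled scoop with its three spent sample cups to the blue return box, push the sprung flap open with the scoop's front lip (not with the gripper) and tip all three cups in. Put the empty scoop back level on its black mat, pointing the same way as before, then swing the red-knobbed lever right to its stop, wait a moment for the cups to drop into the bottom of the box, and let it spring back (again if a cup hangs up). Leave the two vials, the pale gold disc and the jar where they stand.

Things in the scene. Friction and masses are not known exactly. Their poses are not given: they have to be found in the camera images.
- return_box: Blue return box, fixed; x -93 to 53, y -73 to 73, z 0 to 192 mm, 3 mm walls, origin on the worktop. Its x axis (to the robot's left and away) is the way cups are tipped in; its -y side has a clear window and the lever. The grey top has an opening x -81 to 12, y -62 to 62 mm, closed by the flap. Inside, a dump plate 90 mm up catches the cups; below it is the bottom bay.
- mouth_edge (a point): Middle of the flap's hinge line on top of the box, at box (-81, 0, 192) mm: the edge of the opening that the scoop is brought over. The lip enters this opening 25 to 45 mm beyond this edge and goes 30 to 40 mm below it. The axes are the box's.
- flap (a joint): Opening angle of the steel flap (86 x 120 mm, yellow free edge), hinged at mouth_edge: 0 shut, level with the box top; grows as the far, free edge is pushed down into the box; stop at 1.0 rad. A light spring (0.07 to 0.12 N m, about 2 N at the lip) shuts it; it bears the cups' weight, so they do not fall in by themselves.
- dump_lever (a joint): Angle of the lever with the dump plate: 0 at rest, lever leaning 16 degrees from upright to the box's -x, plate level; 0.90 rad at the stop, lever 68 degrees from upright, plate steep. Pivot axis along box y through box (44, *, 90) mm. A spring (2 to 4 N at the knob) returns it. The knob swings down to the box's -x, so it is pushed from its +x and upper side.
- lever_knob (a point): Centre of the red ball knob, 24 mm across, 130 mm from the pivot on a 10 mm round arm; at rest at box (8, -100, 215) mm, 27 mm outside the window side; at the stop at box (-76, -100, 139) mm.
- mat: Black rubber mat, fixed, 150 (x) x 124 (y) x 3 mm, the scoop's parking place; origin at the centre of its underside, x axis pointing away from the robot, the way the parked scoop points.
- scoop: Aluminium scoop, loose, 120 g, origin under its floor, x to the open front. Floor 3 mm thick, x -60 to 48, y -49 to 49 mm, then a lip rising to 7 mm at x 67. Side walls 16 mm high (inside y +-46), rear wall 22 mm. Cups start to slide when it is pitched front-down by 12 to 18 degrees (slick coating) and slide off surely at 48. Two cups stand side by side at the rear, one in front.
- scoop_grip (a point): Grip point of the scoop's orange handle, a flat bar 14 mm thick (scoop y), 26 mm wide and 70 mm long that leans back by 20 degrees from upright away from the front; at scoop (-76, 0, 62) mm, 22 mm below the top end along the bar; pinch across the thickness, best with the gripper leaning back like the bar. The axes are the scoop's.
- scoop_lip (a point): Middle of the scoop's front edge, at scoop (67, 0, 6) mm; axes of the scoop.
- cup_a: White sample cup with dark lid, solid, 39 mm diameter, 33 mm high, 25 g; stands in the scoop; origin at the centre of its underside, z up.
- cup_b: Sample cup just like cup_a, also in the scoop.
- cup_c: Sample cup just like cup_a, in the scoop in front of the other two.
- vial_red: Bystander: standing vial with red cap, 24 mm diameter, 59 mm high; origin at its underside.
- vial_blue: Bystander: standing vial with blue cap, 24 mm diameter, 59 mm high; origin at its underside.
- ref_disc: Bystander: pale gold metal disc, 40 mm diameter, 8 mm high, lying flat; origin at its underside.
- jar: Bystander: white jar with blue cap, 54 mm diameter, 80 mm high, standing to the left of the box as seen from the robot; origin at its underside.

How it is judged (in metres and radians):
On the way, in this order (a step that is already met when the one before it is completed fails the run):
1. the tipped scoop itself holds the flap open (value of joint flap above 0.35 rad and angle between scoop's own z axis and vertical above 0.4 rad and contact force between scoop and flap above 0.2 N), for 0.1 s.
2. all three cups have passed the flap into the box (x of cup_a in the frame of return_box between -0.092 and 0.052 m and y of cup_a in the frame of return_box between -0.073 and 0.073 m and z of cup_a in the frame of return_box between -0.01 and 0.175 m and x of cup_b in the frame of return_box between -0.092 and 0.052 m and y of cup_b in the frame of return_box between -0.073 and 0.073 m and z of cup_b in the frame of return_box between -0.01 and 0.175 m and x of cup_c in the frame of return_box between -0.092 and 0.052 m and y of cup_c in the frame of return_box between -0.073 and 0.073 m and z of cup_c in the frame of return_box between -0.01 and 0.175 m), for 0.2 s.
3. the scoop is back on its mat, level, pointing as before and released, and the flap is shut (horizontal distance between scoop and mat below 0.04 m and angle between scoop's own z axis and vertical below 0.08 rad and height (world z) of scoop below 0.008 m and angle between the x axis of scoop and the x axis of mat, either way round below 0.35 rad and x of scoop_lip in the frame of mat above 0 m and contact force between the fingers and scoop below 0.1 N and value of joint flap below 0.08 rad), for 0.2 s.
4. the lever is swung to its stop (value of joint dump_lever above 0.8 rad), for 0.2 s.
At the end, for the whole second after the job is handed in: All three cups lie at rest in the bottom bay of the box (undersides' centres under 78 mm high, below the dump plate), flap and lever are back at rest (within 0.08 rad), and the scoop stands level and released on its mat, within 40 mm of the mat's centre and 20 degrees of its direction (all of step 3 and x of cup_a in the frame of return_box between -0.092 and 0.052 m and y of cup_a in the frame of return_box between -0.073 and 0.073 m and z of cup_a in the frame of return_box between -0.01 and 0.078 m and linear speed of each of cup_a, cup_b, cup_c below 0.03 m/s and x of cup_b in the frame of return_box between -0.092 and 0.052 m and y of cup_b in the frame of return_box between -0.073 and 0.073 m and z of cup_b in the frame of return_box between -0.01 and 0.078 m and x of cup_c in the frame of return_box between -0.092 and 0.052 m and y of cup_c in the frame of return_box between -0.073 and 0.073 m and z of cup_c in the frame of return_box between -0.01 and 0.078 m and linear speed of scoop below 0.02 m/s and value of joint dump_lever below 0.08 rad); the robot touches nothing.
It fails at once if the red-capped vial is knocked over or shifted by more than 30 mm (distance of vial_red from where it was at the start of the episode above 0.03 m or angle between vial_red's own z axis and vertical above 0.6 rad).
It fails at once if the blue-capped vial is knocked over or shifted by more than 30 mm (distance of vial_blue from where it was at the start of the episode above 0.03 m or angle between vial_blue's own z axis and vertical above 0.6 rad).
It fails at once if the pale gold disc is knocked over or shifted by more than 30 mm (distance of ref_disc from where it was at the start of the episode above 0.03 m or angle between ref_disc's own z axis and vertical above 0.6 rad).
It fails at once if the blue-capped jar is knocked over or shifted by more than 30 mm (distance of jar from where it was at the start of the episode above 0.03 m or angle between jar's own z axis and vertical above 0.6 rad).
It fails at once if the gripper or arm itself pushes the flap (contact force between any of the fingers, the arm and flap above 1.5 N).
It also fails if it takes over 61 s, if anything falls off the work surface, if the arm or the gripper's body presses on something with over 40 N, if the wrist force passes 120 N, or if a joint passes its speed limit or range.

## Robot

A 6-joint arm with a two-finger parallel gripper is mounted at the origin on a cart in front of the work surface, level with it; the furniture and walls round the work are solid. World frame = base frame: x ahead of the robot, y to its left, z up, the work surface at z = 0. Lengths are in m, angles in degrees, forces in N, time in s.
With the tool pointing down it reaches from about 0.275 to 0.725 m from the base axis. Payload 15.9 kg.
Tool frame: the origin (TCP) lies between the finger pads; the fingertips stand 22 mm ahead of it and the grasp point (between the pads) lies 3 mm ahead of it; z points along the fingers, y is the line along which they close (so a half turn about z gives the same grasp; the last joint's range is limited). The gripper opens to 85 mm and grips with 20 to 120 N. Pads are 22 mm wide; open, the fingers measure 114 mm over their backs; the gripper's body (76 mm by 85 mm) begins 54 mm behind the grasp point. The pads swing forward as they close: fully open they stand 13 mm farther back than shut.
Start: joints at [-77.177, 12.198, -1.971, 75.831, 0, 90], TCP at [0.111, -0.488, 0.253] pointing down, gripper open.
Joint ranges: [-170.91, 170.91], [-42.67, 98.43], [-65.05, 77.54], [-120.47, 116.71], [-90, 82.35], [-180, 180]. Speed limits (degrees/s): [108.29, 108.29, 136.94, 147.25, 180, 180].

## Interface

Orientations are given as a 3x3 rotation matrix whose columns are the frame's x, y, z axes.
In Python, from cell import ctrl, imaging gives the robot as it stands.
- The arm moves only by the shell command python3 -m crank 'ROWS'. ROWS is a JSON object of lists of equal length, an entry for each row: "linear": the shift along the tool's x, y, z in cm, a list of three; "rotation": the turn, a rotation vector about the tool's x, y, z in rad, a list of three; "claw": the opening, from 0 (shut) to 1 (fully open). In form: {"linear": [[tx, ty, tz], ...], "rotation": [[rx, ry, rz], ...], "claw": [claw, ...]}. A call has 1 to 8 rows; each row shifts and turns the commanded pose from where the row before left it, along the tool's axes as they then stand; what a row does not reach is not made up. A row lasts 1/12 s, in which the tool goes at most 41.7 mm and 7.16 degrees, less where a joint would pass 70% of its speed; a pose out of reach is approached as far as the arm can. A call is refused whole if a number of a shift passes 4.17 or a number of a turn 0.125, either way. A call with a gripper value outside its range is refused whole. The fingers move at their own pace and stop on an object; the grip force is fixed at half the most. Time passes only in rows, so rows that do not move let the fingers close. It gives the time, the measured TCP pose, the force, the opening and the grip force at its end, in the units of the state.
- ctrl.get_state(): the state, without advancing time (a new reading comes with each control period).
- imaging.get_image(name): name is "scene" or "side" or "wrist"; returns a dict with "pixels" (384x512x3 uint8, red, green, blue), "fx", "fy", "cx", "cy" (pixels), "rvec" (rotation vector, rad) and "tvec" (3), from world to camera coordinates, as OpenCV has them. Camera axes: x right, y down, z forward; pixel columns grow to the right and rows downward; lengths in m; the calibration is good to about 2 mm. A picture is of the moment at which its call begins. There is no depth.
- ctrl.hand_in(): hands the job in; it is judged then, once.
The state is a dict: "time": time; "joint_pos": joint angles; "qd": joint speeds; "tau": joint torques, N m; "ee_pos": TCP position; "eef_rot": TCP orientation; "force": force on the tool from outside, world axes, zero at the start; "torque": the same for the moment, N m; "finger_gap": finger opening in m; "grasp_force": force on a finger pad.
Only numpy, scipy, OpenCV 4.12 (cv2) and the standard library are available. Lean on these libraries where they do the work, as an engineer would, in place of code of your own. Each camera call takes 0.05 s, during which the arm holds its last target. There are 200 camera calls.

## Working session

There is one attempt and no reset: what is moved stays moved. The work goes in short steps, Python scripts to look and compute and a shell command to move; the robot and the scene stay as the last step left them, time stands still between calls to the robot, and variables do not carry over. Pictures are saved under pics/ and viewed, at most 10 in all, crops included, and the job is handed in when it is done.

```bash
ls; mkdir -p pics; python3 - <<'E'
from cell import ctrl, imaging
import cv2,pickle
for n in ["scene","side"]:
    d=imaging.get_image(n); pickle.dump(d,open(f'pics/{n}0.pkl','wb'))
    cv2.imwrite(f'pics/{n}0.png',cv2.resize(d['pixels'][:,:,::-1],(800,600),interpolation=cv2.INTER_CUBIC))
    print(n,d['fx'],d['cx'],d['cy'],d['rvec'],d['tvec'])
print(ctrl.get_state())
E
```

```text
pics
scene 440.83724590777115 252.49740725760012 187.61455980000915 [ 2.18720635 -0.63439762  0.29842713] [-0.47319351  0.2038      0.9723067 ]
side 353.3349711703404 258.0749686090061 188.882137424658 [ 2.03215041 -0.86055968  0.43168958] [-0.43780632  0.2555112   0.77120605]
{'time': 0.1, 'joint_pos': array([-7.71770042e+01,  1.22221268e+01, -2.00304768e+00,  7.58314705e+01,
       -2.18512072e-03,  9.00015753e+01]), 'qd': array([-0.02437054, -0.04661036,  0.13294472, -0.05309942,  0.09034844,
       -0.08211511]), 'tau': array([-1.90003273e-03, -6.87242818e+01,  4.87808990e+01,  1.20423239e-02,
        6.27609870e-05,  1.17629494e-05]), 'ee_pos': array([ 0.11089801, -0.48726465,  0.25287545]), 'eef_rot': array([[ 9.75066449e-01,  2.21912942e-01, -2.56605386e-04],
       [ 2.21913087e-01, -9.75065982e-01,  9.55520963e-04],
       [-3.81647143e-05, -9.88640526e-04, -9.99999511e-01]]), 'force': array([ 0.15281972, -0.47920146,  0.3730884 ]), 'torque': array([ 0.01391978, -0.00319649,  0.00066721]), 'grasp_force': 0.0, 'finger_gap': 0.08544914903532595}
```

View pics/scene0.png

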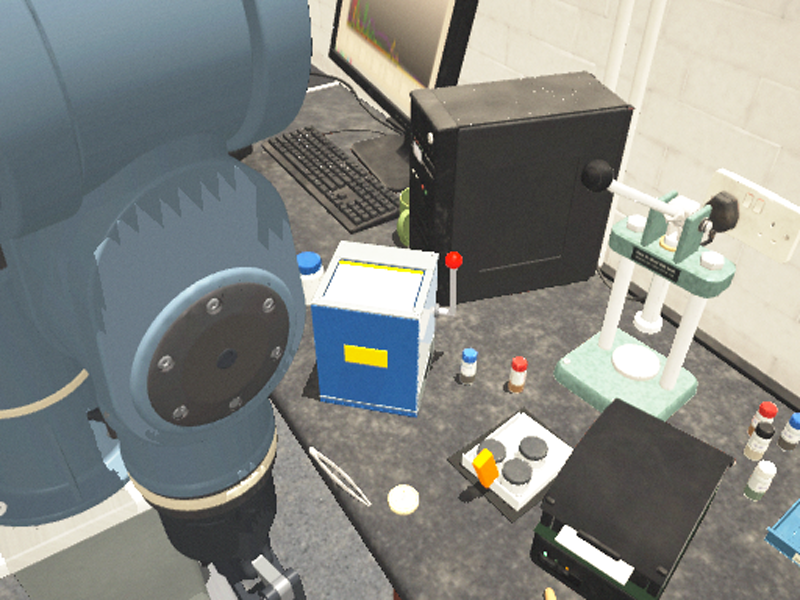

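View pics/side0.png

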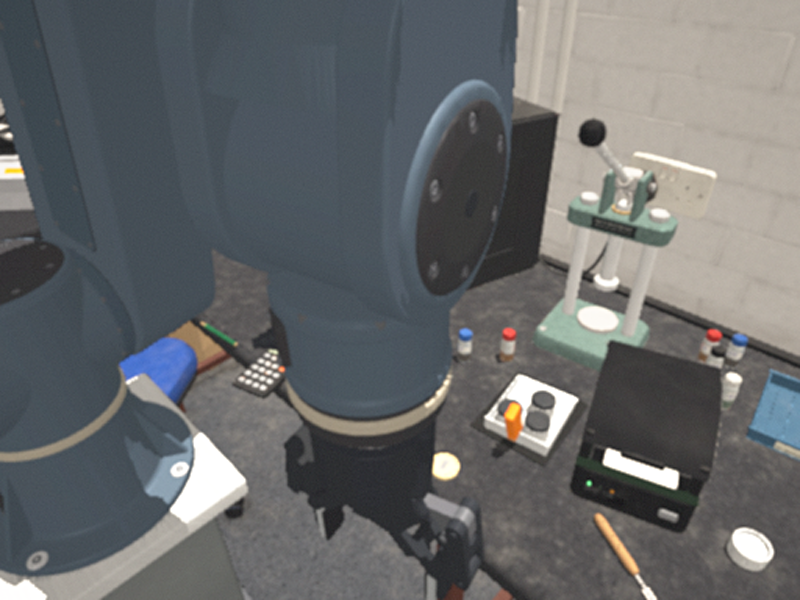

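The scene view shows the box (front face bottom around (320,395)-(418,410), knob at (454,260)), the blue vial (469,365), the red vial (517,375), the disc (403,499) and the jar (309,265). The scoop is on its mat around (515,460) with the handle at (485,468). In the side view the arm hides the box, but the scoop is visible. I'll enlarge crops next.

```bash
python3 - <<'E'
import cv2,pickle
d=pickle.load(open('pics/scene0.pkl','rb'))['pixels'][:,:,::-1]
for n,(x,y,w,h) in dict(cbox=(190,148,120,120),cscoop=(280,255,120,85)).items():
    k=5 if n=='cbox' else 6
    c=cv2.resize(d[y:y+h,x:x+w],None,fx=k,fy=k,interpolation=cv2.INTER_CUBIC)
    for i in range(0,w,10):
        cv2.line(c,(i*k,0),(i*k,4 if i%50 else 12),(0,255,0),1); cv2.putText(c,str(x+i),(i*k,14),0,.35,(0,255,0),1)
    for i in range(0,h,10):
        cv2.line(c,(0,i*k),(6,i*k),(0,255,0),1); cv2.putText(c,str(y+i),(8,i*k+4),0,.35,(0,255,0),1)
    cv2.imwrite(f'pics/{n}.png',c)
E
```

```text
(no output)
```

View pics/cbox.png

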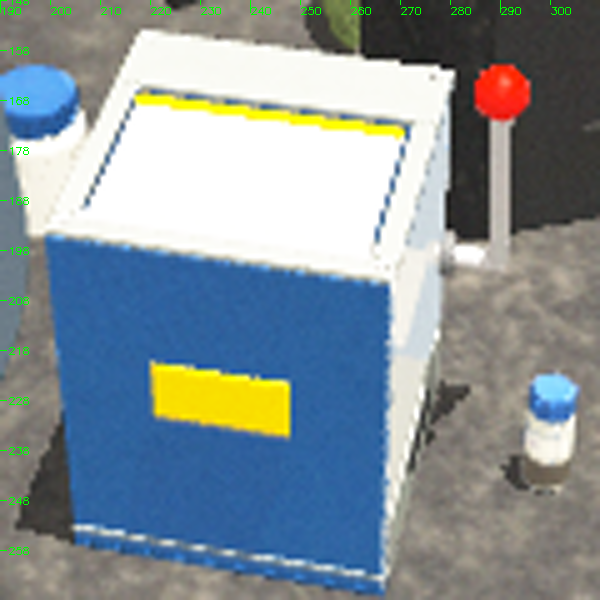

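View pics/cscoop.png

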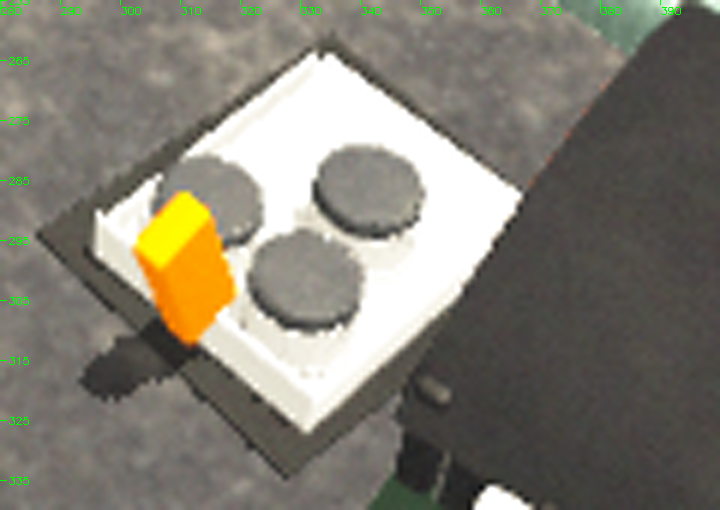

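Read from the crops, in original pixels:
- **Box:** top corners (199.6,195.2), (267.6,204.4), (218,154), (281,162.6), and bottom corners (205.2,257), (266.8,266.8).
- **Knob:** (290.4,166.4).
- **Scoop:** lip corners (334.5,263.7) and (367,286.7), rear bottom corner (331.3,327), handle top (308.8,293.3).
- **Mat:** corners (286,294.2), (328,334.7), (335,260.8).

Next I'll fit the planar poses.

```bash
cat > h.py <<'E'
import numpy as np, cv2, pickle
from scipy.optimize import least_squares
from scipy.spatial.transform import Rotation as R
D=pickle.load(open('pics/scene0.pkl','rb')); S=pickle.load(open('pics/side0.pkl','rb'))
def proj(P,d): 
    K=np.array([[d['fx'],0,d['cx']],[0,d['fy'],d['cy']],[0,0,1.]])
    return cv2.projectPoints(np.array(P,float).reshape(-1,3),np.array(d['rvec']),np.array(d['tvec']),K,None)[0][:,0]
def ray(uv,z,d):
    Rm=cv2.Rodrigues(np.array(d['rvec']))[0]; C=-Rm.T@np.array(d['tvec'])
    v=Rm.T@[(uv[0]-d['cx'])/d['fx'],(uv[1]-d['cy'])/d['fy'],1]
    return C+v*(z-C[2])/v[2]
def W(p,P): 
    c,s=np.cos(p[2]),np.sin(p[2]); P=np.array(P,float)
    return np.c_[p[0]+c*P[:,0]-s*P[:,1],p[1]+s*P[:,0]+c*P[:,1],P[:,2]]
def fit(P,uv,p0,d=D):
    P=np.array(P)/1000.
    r=least_squares(lambda p:(proj(W(p,P),d)-uv).ravel(),p0)
    return r.x, r.fun.reshape(-1,2).round(1).tolist()
E
python3 - <<'E'
from h import *
print('box',fit([[-93,73,192],[-93,-73,192],[-93,-73,0],[-93,73,0],[53,73,192],[53,-73,192],[8,-100,215],[5,60,192],[5,-60,192]],
 [[199.6,195.2],[267.6,204.4],[266.8,266.8],[205.2,257],[218,154],[281,162.6],[290.4,166.4],[217,166.4],[271,175.4]],[.5,0.,.3]))
print('mat',fit([[-75,62,3],[-75,-62,3],[75,62,3]],[[286,294.2],[328,334.7],[335,260.8]],[.4,-.3,0]))
print('scoop',fit([[-60,49,25],[-60,-49,3],[67,49,10],[67,-49,10],[-83.5,0,85.7]],[[295.8,290.5],[331.3,327],[334.5,263.7],[367,286.7],[308.8,293.3]],[.4,-.3,0]))
k=1/1.5625
# side view handle top
for n,uv,z in [('disc',(403,499),.008),('vblue',(470,353),.059),('vred',(519,360),.059),('jar',(309,258),.08)]:
    print(n,ray(np.array(uv)*k,z,D).round(3))
for n,uv,z in [('disc',(446,466),.008),('vblue',(465,333),.059),('vred',(509,332),.059),('handletop',(515,406),.0857)]: print('side',n,ray(np.array(uv)*k,z,S).round(3))
# device: back-left top corner in both views etc -> triangulate
def tri(a,b):
    f=lambda X:np.r_[proj(X,D)[0]-np.array(a)*k,proj(X,S)[0]-np.array(b)*k]
    r=least_squares(f,[.4,-.4,.05]); return r.x.round(3),r.fun.round(1)
print('dev farleft',tri((620,402),(611,345)),'farright',tri((733,460),(722,365)),'nearleft',tri((538,520),(583,448)))
E
```

```text
box (array([ 0.45904323, -0.12363667,  0.79130785]), [[-1.2, -0.9], [1.1, -0.0], [-0.1, 0.9], [-0.3, 0.3], [-0.1, -0.0], [-0.2, -0.6], [-0.1, 0.7], [0.7, 0.6], [0.2, -1.3]])
mat (array([ 0.51959664, -0.37908871,  0.10326683]), [[-0.0, -0.2], [0.1, 0.2], [-0.0, -0.1]])
scoop (array([ 0.51855983, -0.37753582,  0.2046361 ]), [[-0.3, 0.2], [0.4, -0.6], [-2.0, -0.8], [2.0, 1.5], [-0.3, -0.4]])
disc [ 0.352 -0.348  0.008]
vblue [ 0.553 -0.221  0.059]
vred [ 0.604 -0.271  0.059]
jar [0.447 0.092 0.08 ]
side disc [ 0.355 -0.349  0.008]
side vblue [ 0.552 -0.218  0.059]
side vred [ 0.605 -0.27   0.059]
side handletop [ 0.448 -0.39   0.086]
dev farleft (array([ 0.625, -0.434,  0.111]), array([-0.1, -0.2,  0.1,  0.2])) farright (array([ 0.643, -0.576,  0.143]), array([-0.4, -1.8,  0.9,  1.9])) nearleft (array([ 0.428, -0.502,  0.105]), array([-0.3, -1.3,  0.6,  1.3]))
```

```bash
python3 - <<'E'
import cv2,pickle
d=pickle.load(open('pics/side0.pkl','rb'))['pixels'][:,:,::-1]
x,y,w,h,k=300,235,80,62,9
c=cv2.resize(d[y:y+h,x:x+w],None,fx=k,fy=k,interpolation=cv2.INTER_CUBIC)
cv2.imwrite(f'pics/cside.png',c)
E
```

```text
(no output)
```

View pics/cside.png

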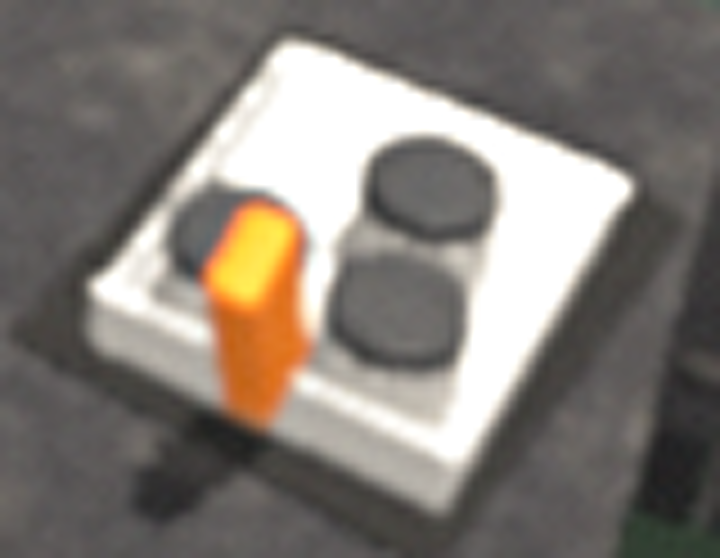

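The side crop shows the whole scoop: rear wall corners at (92,285)/(92,348) and (455,455)/(440,512), lip corners at (285,40) and (632,185), handle top at (253,253). I'll do a joint fit over both views.

```bash
python3 - <<'E'
from h import *
Pd=np.array([[-60,49,25],[-60,-49,3],[67,49,10],[-83.5,0,85.7]])/1e3
ud=280+(np.array([95,308,327,173])+.5)/6-.5; vd=255+(np.array([213,432,52,230])+.5)/6-.5
Ps=np.array([[-60,49,25],[-60,49,3],[-60,-49,25],[-60,-49,3],[67,49,10],[67,-49,10],[-83.5,0,85.7]])/1e3
us=300+(np.array([92,92,455,440,285,632,253])+.5)/9-.5; vs=235+(np.array([285,348,455,512,40,185,253])+.5)/9-.5
f=lambda p:np.r_[(proj(W(p,Pd),D)-np.c_[ud,vd]).ravel(),(proj(W(p,Ps),S)-np.c_[us,vs]).ravel()]
r=least_squares(f,[.52,-.37,.1],loss='soft_l1'); print(r.x,np.degrees(r.x[2]),f(r.x).reshape(-1,2).round(1).tolist())
for n,P in [('grip',[-76,0,65]),('lip',[67,0,9]),('htop',[-83.5,0,85.7])]: print(n,W(r.x,np.array([P])/1e3).round(4))
b=[.459,-.1236,.7913]
for n,P in [('mouth',[-81,0,192]),('knob0',[8,-100,215]),('knob1',[-76,-100,139]),('c',[-93,-73,192])]: print(n,W(b,np.array([P])/1e3).round(4))
print(ray([290.4-.4,166.4-.4],.215,D))
E
```

```text
[ 0.51923959 -0.37753247  0.18049704] 10.341718481975558 [[0.2, -0.3], [0.1, -0.5], [-0.4, -0.3], [-0.4, -0.8], [0.3, 0.5], [-0.3, -0.0], [0.1, 0.0], [0.4, 0.3], [1.2, 1.1], [-0.4, -0.0], [0.0, 0.5]]
grip [[ 0.4445 -0.3912  0.065 ]]
lip [[ 0.5852 -0.3655  0.009 ]]
htop [[ 0.4371 -0.3925  0.0857]]
mouth [[ 0.4021 -0.1812  0.192 ]]
knob0 [[ 0.5358 -0.1882  0.215 ]]
knob1 [[ 0.4767 -0.2479  0.139 ]]
c [[ 0.4456 -0.2411  0.192 ]]
[ 0.53752172 -0.18480804  0.215     ]
```

```bash
cat >> h.py <<'E'
from scipy.linalg import logm, expm
BOX=np.array([.4595,-.1235,.791]); SC=np.array([.5192,-.3775,.1805])
def T(Rm,p): A=np.eye(4);A[:3,:3]=Rm;A[:3,3]=p;return A
def scoopT(p,yaw,pitch=0): return T((R.from_euler('z',yaw)*R.from_euler('y',pitch)).as_matrix(),p)
s,c=np.sin(np.radians(20)),np.cos(np.radians(20))
G=np.array([[c,0,s],[0,-1,0],[s,0,-c]])           # tool in scoop
def tool_of(Ts,back=0.003): return Ts@T(G,np.array([-.076,0,.062])-back*G[:,2])
def cur():
    from cell import ctrl
    st=ctrl.get_state(); return T(np.array(st['eef_rot']),np.array(st['ee_pos']))
def step(T1,n,T0=None):
    T0=cur() if T0 is None else T0
    E=np.real(expm(logm(np.linalg.inv(T0)@T1)/n))
    print(n,'lin cm',(E[:3,3]*100).round(2),'rot',R.from_matrix(E[:3,:3]).as_rotvec().round(4))
def lipscoop(L,d,yaw,pitch):   # scoop pose with lip L beyond, d below mouth edge (box frame)
    Ts=scoopT([0,0,0],yaw,pitch); 
    lip=W(BOX,[[-.081+L,0,.192-d]])[0]; Ts[:3,3]=lip-Ts[:3,:3]@[.067,0,.006]; return Ts
E
python3 - <<'E'
from h import *
k=1/1.5625
for n,uv,z in [('tower nl bottom',(443,305),0),('tower bottom right',(597,278),0)]: print(n,ray(np.array(uv)*k,z,D).round(3))
P=scoopT([SC[0],SC[1],.003],SC[2])
T1=tool_of(P,.083); T2=tool_of(P)
print(T1[:3,3],T2[:3,3]); step(T1,12); step(T2,8,T1)
E
```

```text
tower nl bottom [ 0.625 -0.055  0.   ]
tower bottom right [ 0.905 -0.143  0.   ]
[ 0.4165082  -0.39623983  0.14299449] [ 0.4434253  -0.39132783  0.06781908]
12 lin cm [ 2.48 -0.23  1.33] rot [-0.0007  0.0291  0.0036]
8 lin cm [0. 0. 1.] rot [-0. -0.  0.]
```

```bash
python3 -m crank '{"linear": [[2.48,-0.23,1.33],[2.48,-0.23,1.33],[2.48,-0.23,1.33],[2.48,-0.23,1.33],[2.48,-0.23,1.33],[2.48,-0.23,1.33],[2.48,-0.23,1.33],[2.48,-0.23,1.33]], "rotation": [[0,0.029,0.004],[0,0.029,0.004],[0,0.029,0.004],[0,0.029,0.004],[0,0.029,0.004],[0,0.029,0.004],[0,0.029,0.004],[0,0.029,0.004]], "claw": [1,1,1,1,1,1,1,1]}'
python3 -m crank '{"linear": [[2.48,-0.23,1.33],[2.48,-0.23,1.33],[2.48,-0.23,1.33],[2.48,-0.23,1.33],[0,0,0],[0,0,0]], "rotation": [[0,0.029,0.004],[0,0.029,0.004],[0,0.029,0.004],[0,0.029,0.004],[0,0,0],[0,0,0]], "claw": [1,1,1,1,1,1]}'
python3 - <<'E'
from h import *
from cell import imaging
P=scoopT([SC[0],SC[1],.003],SC[2])
step(tool_of(P),8)
d=imaging.get_image('scene')
cv2.imwrite('pics/pre.png',cv2.resize(d['pixels'][220:370,180:380,::-1],None,fx=4,fy=4,interpolation=cv2.INTER_CUBIC))
d=imaging.get_image('wrist'); pickle.dump(d,open('pics/wrist1.pkl','wb'))
cv2.imwrite('pics/wr.png',d['pixels'][:,:,::-1])
print(proj(W(SC,np.array([[-76,0,65],[-83.5,0,85.7]])/1e3),d))
E
```

```text
time: 0.77
ee_pos: [0.3113, -0.4254, 0.167]
eef_rot: [[0.955, 0.191, 0.226], [0.184, -0.982, 0.049], [0.231, -0.005, -0.973]]
force: [0.4, -0.9, 0.4]
finger_gap: 0.0857
grasp_force: 0.0
time: 1.27
ee_pos: [0.4168, -0.3958, 0.1428]
eef_rot: [[0.926, 0.177, 0.333], [0.164, -0.984, 0.069], [0.34, -0.01, -0.94]]
force: [-0.2, -0.3, -0.4]
finger_gap: 0.0853
grasp_force: 0.0
8 lin cm [-0.    0.01  1.  ] rot [-0.001   0.0003 -0.0007]
[[253.42561398 207.75598457]
 [253.2241454  219.18812296]]
```

View pics/wr.png

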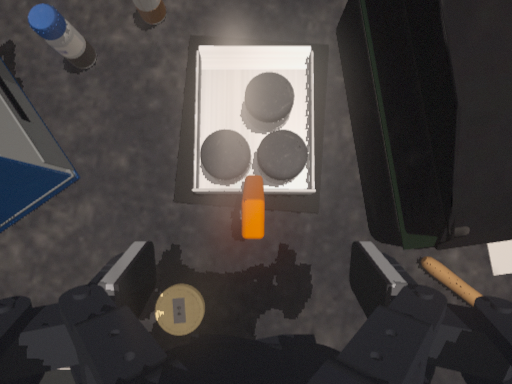

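The wrist view confirms the fit: the handle's top face is centred near (253,220), against a predicted (253,219), and the scoop is square to the gripper. I'll go in and grip.

```bash
python3 -m crank '{"linear": [[0,0,1],[0,0,1],[0,0,1],[0,0.05,1],[0,0,1],[0,0,1],[0,0,1],[0,0,1]], "rotation": [[0,0,0],[0,0,0],[0,0,0],[0,0,0],[0,0,0],[0,0,0],[0,0,0],[0,0,0]], "claw": [1,1,1,1,1,1,1,1]}'
python3 -m crank '{"linear": [[0,0,0],[0,0,0],[0,0,0],[0,0,0],[0,0,0],[0,0,0],[0,0,0],[0,0,0]], "rotation": [[0,0,0],[0,0,0],[0,0,0],[0,0,0],[0,0,0],[0,0,0],[0,0,0],[0,0,0]], "claw": [0,0,0,0,0,0,0,0]}'
python3 -m crank '{"linear": [[0,0,0],[0,0,0],[0,0,0],[0,0,0]], "rotation": [[0,0,0],[0,0,0],[0,0,0],[0,0,0]], "claw": [0,0,0,0]}'
```

```text
time: 2.03
ee_pos: [0.4437, -0.3916, 0.0673]
eef_rot: [[0.926, 0.176, 0.334], [0.163, -0.984, 0.068], [0.341, -0.008, -0.94]]
force: [0.4, 0.0, 0.4]
finger_gap: 0.0856
grasp_force: 0.0
time: 2.7
ee_pos: [0.4436, -0.3922, 0.0691]
eef_rot: [[0.926, 0.176, 0.335], [0.163, -0.984, 0.067], [0.342, -0.007, -0.94]]
force: [-2.1, 0.6, 6.1]
finger_gap: 0.013
grasp_force: 58.8
time: 3.03
ee_pos: [0.4436, -0.3922, 0.0691]
eef_rot: [[0.926, 0.176, 0.335], [0.163, -0.984, 0.067], [0.342, -0.007, -0.94]]
force: [-1.6, 1.3, 6.6]
finger_gap: 0.0135
grasp_force: 58.7
```

```bash
cat >> h.py <<'E'
P0=scoopT([SC[0],SC[1],.003],SC[2])
import os
if os.path.exists('TG.npy'):
    TG=np.load('TG.npy'); OFF=np.linalg.inv(P0)@TG
    TT=lambda Ts:Ts@OFF
E
python3 - <<'E'
import numpy as np
from h import cur
np.save('TG.npy',cur())
from h import *
import importlib,h; importlib.reload(h); from h import *
y=BOX[2]; dg=np.radians
TL=TG.copy(); TL[2,3]+=.25; step(TL,14)
A=TT(lipscoop(.030,-.055,y,0)); B=TT(lipscoop(.036,-.007,y,dg(10))); C=TT(lipscoop(.038,.037,y,dg(55)))
print(A[:3,3],B[:3,3],C[:3,3])
step(A,24,TL); step(B,8,A); step(C,8,B)
for i in range(0,9):
    X=B@np.real(expm(logm(np.linalg.inv(B)@C)*i/8))@np.linalg.inv(OFF)
    l=X@[.067,0,.006,1]; p=X[:3,0]; th=-np.arcsin(p[2])
    m=W(BOX,[[-.081,0,.192]])[0]; L=(l[:3]-m)@[np.cos(y),np.sin(y),0]; d=m[2]-l[2]
    print(np.degrees(th).round(1),L.round(4),d.round(4),'clr',(L*np.tan(th)-.006/np.cos(th)-d).round(4))
E
```

```text
14 lin cm [ 0.61 -0.01 -1.68] rot [ 0. -0.  0.]
[ 0.32299143 -0.2627982   0.30706423] [ 0.33608255 -0.24955958  0.28316276] [ 0.40639777 -0.17845213  0.30743621]
24 lin cm [-0.21 -0.72 -0.02] rot [ 0.0087 -0.0002 -0.0239]
8 lin cm [0.14 0.   0.35] rot [-0.0001 -0.0218  0.0001]
8 lin cm [ 1.21 -0.01 -0.52] rot [-0.0006 -0.0982  0.0005]
10.0 0.036 -0.007 clr 0.0073
15.6 0.0381 -0.0018 clr 0.0062
21.2 0.0398 0.0036 clr 0.0054
26.9 0.0408 0.0092 clr 0.0048
32.5 0.0414 0.0148 clr 0.0044
38.1 0.0414 0.0204 clr 0.0044
43.8 0.0408 0.0261 clr 0.0047
49.4 0.0397 0.0316 clr 0.0054
55.0 0.038 0.037 clr 0.0068
```

```bash
python3 -m crank '{"linear": [[0.2,0,-0.6],[0.4,0,-1.1],[0.6,0,-1.7],[0.7,0,-2],[0.7,0,-2],[0.7,0,-2],[0.7,0,-2],[0.7,0,-2]], "rotation": [[0,0,0],[0,0,0],[0,0,0],[0,0,0],[0,0,0],[0,0,0],[0,0,0],[0,0,0]], "claw": [0,0,0,0,0,0,0,0]}'
python3 -m crank '{"linear": [[0.7,0,-2],[0.7,0,-2],[0.7,0,-2],[0.7,0,-2],[0.5,0,-1.4],[0.3,0,-0.9],[0.2,0,-0.5],[0,0,0]], "rotation": [[0,0,0],[0,0,0],[0,0,0],[0,0,0],[0,0,0],[0,0,0],[0,0,0],[0,0,0]], "claw": [0,0,0,0,0,0,0,0]}'
python3 - <<'E'
from h import *
y=BOX[2]; dg=np.radians
A=TT(lipscoop(.032,-.055,y,0)); step(A,24)
d=__import__('cell').imaging.get_image('side')
cv2.imwrite('pics/lift.png',cv2.resize(d['pixels'][130:330,180:430,::-1],None,fx=3,fy=3,interpolation=cv2.INTER_CUBIC))
E
```

```text
time: 3.7
ee_pos: [0.4417, -0.3929, 0.2117]
eef_rot: [[0.926, 0.176, 0.334], [0.162, -0.984, 0.068], [0.34, -0.009, -0.94]]
force: [-0.2, -1.3, -2.1]
finger_gap: 0.0133
grasp_force: 58.5
time: 4.37
ee_pos: [0.4413, -0.3945, 0.3256]
eef_rot: [[0.926, 0.176, 0.335], [0.163, -0.984, 0.067], [0.341, -0.008, -0.94]]
force: [0.9, -0.6, -2.3]
finger_gap: 0.0136
grasp_force: 58.5
24 lin cm [-0.2  -0.73  0.01] rot [ 0.0087 -0.0002 -0.0239]
```

View pics/lift.png

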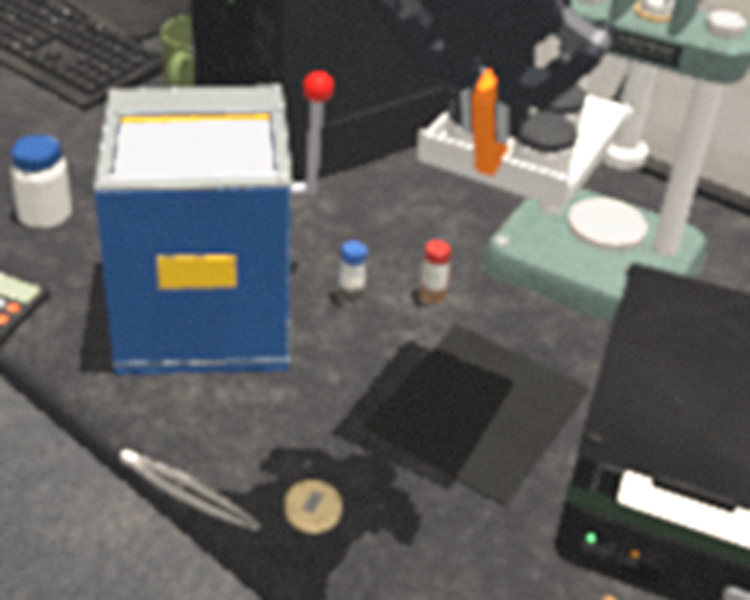

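The lift held: all three cups are in the level scoop, pinched at the handle (490,120). The box is now visible in the side view, with its top front edge at (97,188)-(290,185), bottom at (113,370)-(289,370) and knob at (318,86). I'll refine the box and mat with both views.

```bash
python3 - <<'E'
from h import *
P=np.array([[-93,73,192],[-93,-73,192],[-93,-73,0],[-93,73,0],[53,73,192],[53,-73,192],[8,-100,215],[5,60,192],[5,-60,192]])/1e3
uv=np.array([[199.6,195.2],[267.6,204.4],[266.8,266.8],[205.2,257],[218,154],[281,162.6],[290.4,166.4],[217,166.4],[271,175.4]])-.4
Q=np.array([[-93,73,192],[-93,-73,192],[-93,-73,0],[-93,73,0],[53,73,192],[53,-73,192],[8,-100,215],[5,60,192],[5,-60,192]])/1e3
qv=np.array([180,130])+np.array([[97,188],[290,185],[289,370],[113,370],[112,88],[282,86],[318,86],[122,117],[270,117]])/3-.33
f=lambda p:np.r_[(proj(W(p,P),D)-uv).ravel(),(proj(W(p,Q),S)-qv).ravel()]
r=least_squares(f,BOX,loss='soft_l1'); print(r.x,f(r.x).reshape(-1,2).round(1).tolist())
M=np.array([[-75,62,3],[-75,-62,3],[75,62,3]])/1e3; mv=np.array([[286,294.2],[328,334.7],[335,260.8]])-.4
N=np.array([[-75,-62,3],[75,-62,3],[75,62,3]])/1e3; nv=np.array([180,130])+np.array([[503,505],[588,385],[457,325]])/3-.33
f=lambda p:np.r_[(proj(W(p,M),D)-mv).ravel(),(proj(W(p,N),S)-nv).ravel()]
r=least_squares(f,[.52,-.38,.1],loss='soft_l1'); print('mat',r.x,f(r.x).round(1).tolist())
print(proj(W([.4595,-.1235,.791],[[.008,-.1,.215]]),S), [286-.33,158.3])
E
```

```text
[ 0.46015141 -0.12048001  0.78861505] [[-1.1, -1.6], [0.9, -0.7], [-0.2, 0.3], [-0.2, -0.4], [0.1, -0.5], [-0.2, -1.0], [-0.2, 0.2], [0.8, 0.1], [0.2, -1.8], [-0.9, 0.3], [0.6, 0.0], [-0.1, 0.7], [0.7, 1.8], [-0.3, 0.7], [0.2, 0.3], [0.3, 1.0], [0.0, 0.7], [-0.2, -0.2]]
mat [ 0.52006263 -0.37648297  0.1049837 ] [-0.2, -0.6, -0.1, -0.5, -0.3, -0.5, 1.0, 0.7, 0.8, 1.0, -0.5, -0.0]
[[286.77331242 159.82117504]] [285.67, 158.3]
```

```bash
sed -i 's/^BOX=np.array(\[.4595,-.1235,.791\])/BOX=np.array([.460,-.121,.789])/' h.py; python3 - <<'E'
from h import *
y=BOX[2]; step(TT(lipscoop(.032,-.055,y,0)),24)
E
```

```text
24 lin cm [-0.2  -0.73  0.01] rot [ 0.0086 -0.0002 -0.0239]
```

```bash
python3 -m crank '{"linear": [[-0.1,-0.365,0],[-0.2,-0.73,0.01],[-0.2,-0.73,0.01],[-0.2,-0.73,0.01],[-0.2,-0.73,0.01],[-0.2,-0.73,0.01],[-0.2,-0.73,0.01],[-0.2,-0.73,0.01]], "rotation": [[0.0043,0,-0.012],[0.0086,0,-0.024],[0.0086,0,-0.024],[0.0086,0,-0.024],[0.0086,0,-0.024],[0.0086,0,-0.024],[0.0086,0,-0.024],[0.0086,0,-0.024]], "claw": [0,0,0,0,0,0,0,0]}'
python3 -m crank '{"linear": [[-0.2,-0.73,0.01],[-0.2,-0.73,0.01],[-0.2,-0.73,0.01],[-0.2,-0.73,0.01],[-0.2,-0.73,0.01],[-0.2,-0.73,0.01],[-0.2,-0.73,0.01],[-0.2,-0.73,0.01]], "rotation": [[0.0086,0,-0.024],[0.0086,0,-0.024],[0.0086,0,-0.024],[0.0086,0,-0.024],[0.0086,0,-0.024],[0.0086,0,-0.024],[0.0086,0,-0.024],[0.0086,0,-0.024]], "claw": [0,0,0,0,0,0,0,0]}'
python3 -m crank '{"linear": [[-0.2,-0.73,0.01],[-0.2,-0.73,0.01],[-0.2,-0.73,0.01],[-0.2,-0.73,0.01],[-0.2,-0.73,0.01],[-0.2,-0.73,0.01],[-0.2,-0.73,0.01],[-0.1,-0.365,0.01]], "rotation": [[0.0086,0,-0.024],[0.0086,0,-0.024],[0.0086,0,-0.024],[0.0086,0,-0.024],[0.0086,0,-0.024],[0.0086,0,-0.024],[0.0086,0,-0.024],[0.0043,0,-0.012]], "claw": [0,0,0,0,0,0,0,0]}'
python3 -m crank '{"linear": [[0,0,0],[0,0,0]], "rotation": [[0,0,0],[0,0,0]], "claw": [0,0]}'
python3 - <<'E'
from h import *
y=BOX[2]; dg=np.radians
B=TT(lipscoop(.038,-.008,y,dg(9))); C=TT(lipscoop(.040,.037,y,dg(55)))
step(TT(lipscoop(.032,-.055,y,0)),1)
step(B,8); step(C,8,B)
d=__import__('cell').imaging.get_image('scene')
cv2.imwrite('pics/pre2.png',cv2.resize(d['pixels'][60:285,130:430,::-1],None,fx=2.6,fy=2.6,interpolation=cv2.INTER_CUBIC))
E
```

```text
time: 5.08
ee_pos: [0.4131, -0.344, 0.3187]
eef_rot: [[0.877, 0.362, 0.316], [0.338, -0.932, 0.131], [0.342, -0.009, -0.94]]
force: [-0.2, 0.5, -2.2]
finger_gap: 0.0133
grasp_force: 58.5
time: 5.75
ee_pos: [0.374, -0.2981, 0.313]
eef_rot: [[0.789, 0.544, 0.285], [0.509, -0.839, 0.193], [0.344, -0.007, -0.939]]
force: [-0.0, -0.7, -2.0]
finger_gap: 0.0134
grasp_force: 58.5
time: 6.42
ee_pos: [0.3296, -0.2632, 0.3075]
eef_rot: [[0.678, 0.693, 0.245], [0.649, -0.721, 0.243], [0.345, -0.006, -0.939]]
force: [0.1, 0.5, -2.8]
finger_gap: 0.0132
grasp_force: 58.6
time: 6.58
ee_pos: [0.3304, -0.2641, 0.3079]
eef_rot: [[0.68, 0.691, 0.246], [0.647, -0.723, 0.242], [0.345, -0.005, -0.939]]
force: [0.5, -0.2, -2.0]
finger_gap: 0.0135
grasp_force: 58.6
1 lin cm [-0.07 -0.8   0.07] rot [ 0.0098 -0.0035 -0.0201]
8 lin cm [ 0.11 -0.1   0.37] rot [ 0.0009 -0.0201 -0.0025]
8 lin cm [ 1.23 -0.01 -0.53] rot [-0.0006 -0.1004  0.0006]
```

View pics/pre2.png

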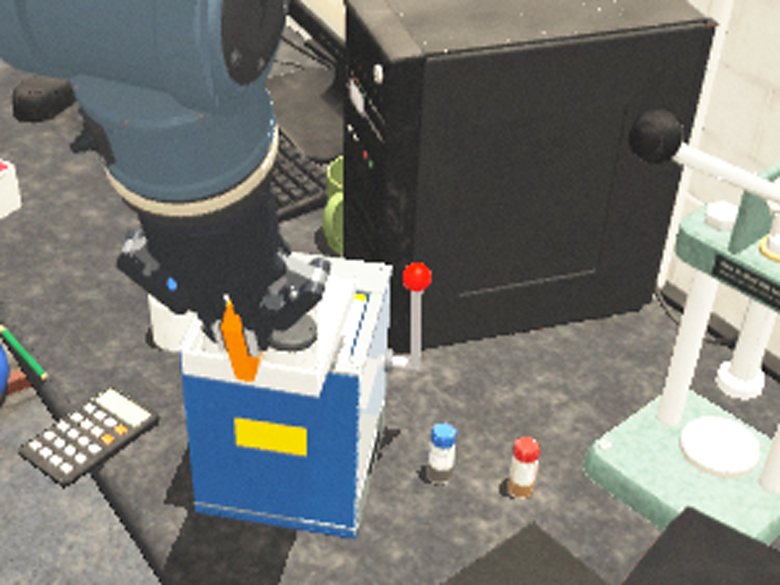

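The scoop is over the mouth and aligned with the box, with the cups still in it and the handle at (238,345). Lower to the start-of-tip pose, then tip.

```bash
python3 -m crank '{"linear": [[0.11,-0.1,0.37],[0.11,-0.1,0.37],[0.11,-0.1,0.37],[0.11,-0.1,0.37],[0.11,-0.1,0.37],[0.11,-0.1,0.37],[0.11,-0.1,0.37],[0.11,-0.1,0.37]], "rotation": [[0.001,-0.02,-0.0025],[0.001,-0.02,-0.0025],[0.001,-0.02,-0.0025],[0.001,-0.02,-0.0025],[0.001,-0.02,-0.0025],[0.001,-0.02,-0.0025],[0.001,-0.02,-0.0025],[0.001,-0.02,-0.0025]], "claw": [0,0,0,0,0,0,0,0]}'
python3 -m crank '{"linear": [[0,0,0]], "rotation": [[0,0,0]], "claw": [0]}'
cat > st.py <<'E'
from h import *
X=cur()@np.linalg.inv(OFF); y=BOX[2]
l=X@[.067,0,.006,1]; m=W(BOX,[[-.081,0,.192]])[0]; e=l[:3]-m
print('pitch',np.degrees(-np.arcsin(X[2,0])).round(1),'yawerr',np.degrees(np.arctan2(X[1,0],X[0,0])-y).round(1),'L',(e@[np.cos(y),np.sin(y),0]).round(4),'lat',(e@[-np.sin(y),np.cos(y),0]).round(4),'d',-e[2].round(4))
E
python3 st.py; python3 - <<'E'
from h import *
C=TT(lipscoop(.040,.037,BOX[2],np.radians(55))); step(C,8)
E
```

```text
time: 7.3
ee_pos: [0.3369, -0.2464, 0.2818]
eef_rot: [[0.696, 0.707, 0.129], [0.693, -0.707, 0.138], [0.189, -0.007, -0.982]]
force: [0.7, 0.0, -2.3]
finger_gap: 0.0132
grasp_force: 58.5
time: 7.38
ee_pos: [0.3369, -0.246, 0.2816]
eef_rot: [[0.695, 0.707, 0.128], [0.694, -0.707, 0.139], [0.189, -0.008, -0.982]]
force: [0.1, -1.4, -3.1]
finger_gap: 0.0132
grasp_force: 58.6
pitch 9.1 yawerr 0.1 L 0.0383 lat 0.0005 d -0.0076
8 lin cm [ 1.23 -0.01 -0.53] rot [-0.0007 -0.1002  0.0008]
```

```bash
python3 -m crank '{"linear": [[1.23,0,-0.53],[1.23,0,-0.53],[1.23,0,-0.53],[1.23,0,-0.53],[1.23,0,-0.53],[1.23,0,-0.53],[1.23,0,-0.53],[1.23,0,-0.53]], "rotation": [[0,-0.1,0],[0,-0.1,0],[0,-0.1,0],[0,-0.1,0],[0,-0.1,0],[0,-0.1,0],[0,-0.1,0],[0,-0.1,0]], "claw": [0,0,0,0,0,0,0,0]}'
python3 -m crank '{"linear": [[0,0,0],[0,0,0],[0,0,0],[0,0,0],[0,0,0],[0,0,0]], "rotation": [[0,0,0],[0,0,0],[0,0,0],[0,0,0],[0,0,0],[0,0,0]], "claw": [0,0,0,0,0,0]}'
python3 st.py; python3 - <<'E'
from h import *
I=__import__('cell').imaging
o=[]
for n in ('scene','side','wrist'):
    d=I.get_image(n)['pixels'][:,:,::-1]
    o.append({'scene':d[90:270,150:350],'side':d[90:270,190:390],'wrist':cv2.resize(d,(240,180))}[n])
cv2.imwrite('pics/tip.png',cv2.resize(np.hstack(o),None,fx=1.25,fy=1.25,interpolation=cv2.INTER_CUBIC))
top=np.hstack(o[:2]); cv2.imwrite('pics/tip.png',cv2.resize(top,None,fx=2,fy=2,interpolation=cv2.INTER_CUBIC))
cv2.imwrite('pics/tipw.png',d)
E
```

```text
time: 8.05
ee_pos: [0.4097, -0.1747, 0.3088]
eef_rot: [[0.577, 0.707, -0.408], [0.581, -0.707, -0.404], [-0.574, -0.004, -0.819]]
force: [2.3, 0.2, 0.3]
finger_gap: 0.0132
grasp_force: 59.1
time: 8.55
ee_pos: [0.408, -0.176, 0.3087]
eef_rot: [[0.58, 0.705, -0.407], [0.582, -0.709, -0.399], [-0.57, -0.006, -0.822]]
force: [0.6, 1.4, 0.2]
finger_gap: 0.0131
grasp_force: 59.1
pitch 54.7 yawerr 0.5 L 0.0396 lat -0.0002 d 0.0356
```

View pics/tip.png

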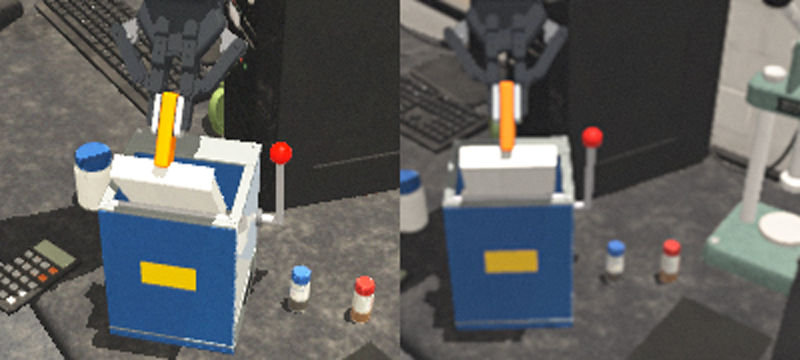

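The tipped scoop (handle (165,130) in the scene half) holds the flap open inside the mouth. No cups are visible outside. I'll dwell briefly, then reverse out the same way.

```bash
python3 -m crank '{"linear": [[0,0.3,0],[0,-0.6,0],[0,0.6,0],[0,-0.3,0],[0,0,0],[0,0,0],[0,0,0],[0,0,0]], "rotation": [[0,0,0],[0,0,0],[0,0,0],[0,0,0],[0,0,0],[0,0,0],[0,0,0],[0,0,0]], "claw": [0,0,0,0,0,0,0,0]}'
python3 -m crank '{"linear": [[-1.21,0,0.61],[-1.21,0,0.61],[-1.21,0,0.61],[-1.21,0,0.61],[-1.21,0,0.61],[-1.21,0,0.61],[-1.21,0,0.61],[-1.21,0,0.61]], "rotation": [[0,0.1,0],[0,0.1,0],[0,0.1,0],[0,0.1,0],[0,0.1,0],[0,0.1,0],[0,0.1,0],[0,0.1,0]], "claw": [0,0,0,0,0,0,0,0]}'
python3 st.py
python3 - <<'E'
from h import *
A=TT(lipscoop(.032,-.055,BOX[2],0)); step(A,8)
E
```

```text
time: 9.37
ee_pos: [0.4084, -0.1754, 0.3078]
eef_rot: [[0.578, 0.707, -0.409], [0.583, -0.708, -0.399], [-0.571, -0.007, -0.821]]
force: [-0.0, 1.7, 0.3]
finger_gap: 0.0135
grasp_force: 59.2
time: 10.03
ee_pos: [0.3348, -0.2489, 0.2868]
eef_rot: [[0.695, 0.706, 0.136], [0.692, -0.708, 0.14], [0.195, -0.003, -0.981]]
force: [0.2, 1.2, -1.6]
finger_gap: 0.013
grasp_force: 58.7
pitch 8.7 yawerr -0.0 L 0.0353 lat -0.0006 d -0.0136
8 lin cm [-0.1  -0.   -0.29] rot [0.0005 0.019  0.0001]
```

```bash
python3 -m crank '{"linear": [[-0.2,0,-0.58],[-0.2,0,-0.58],[-0.2,0,-0.58],[-0.2,0,-0.58],[0,0,0],[0,0,0]], "rotation": [[0,0.038,0],[0,0.038,0],[0,0.038,0],[0,0.038,0],[0,0,0],[0,0,0]], "claw": [0,0,0,0,0,0]}'
python3 - <<'E'
from h import *
from cell import imaging as I
a=I.get_image('scene'); b=I.get_image('side'); w=I.get_image('wrist')
pickle.dump((a,b,w),open('pics/after.pkl','wb'))
A=a['pixels'][100:250,150:310,::-1]; B=b['pixels'][100:250,200:300,::-1]; Wd=w['pixels'][:,:,::-1]
top=cv2.resize(Wd,(400,300)); wz=cv2.resize(Wd[0:200,150:350],(300,300),interpolation=cv2.INTER_CUBIC)
o=np.zeros((600,800,3),np.uint8); o[:300,:400]=top; o[:300,400:700]=wz
o[300:,:320]=cv2.resize(A,(320,300),interpolation=cv2.INTER_CUBIC); o[300:,330:530]=cv2.resize(B,(200,300),interpolation=cv2.INTER_CUBIC)
cv2.imwrite('pics/comp.png',o)
# dark pixels on scoop floor seen by wrist, now and before
g=np.array([[x,y,3] for x in range(-50,45,4) for y in range(-40,41,4)])/1e3
X=cur()@np.linalg.inv(OFF); P=(X[:3,:3]@g.T).T+X[:3,3]
w0=pickle.load(open('pics/wrist1.pkl','rb')); P1=W(SC,g+[0,0,.003])
for d,p in ((w0,P1),(w,P)):
    q=proj(p,d).round().astype(int); ok=(q>=0).all(1)&(q[:,0]<512)&(q[:,1]<384); q=q[ok]
    v=d['pixels'][q[:,1],q[:,0]].mean(1); print(len(q),'dark frac',(v<110).mean(), np.percentile(v,[5,25,50,75]))
E
```

```text
time: 10.53
ee_pos: [0.3254, -0.2583, 0.3062]
eef_rot: [[0.669, 0.705, 0.233], [0.663, -0.709, 0.242], [0.336, -0.008, -0.942]]
force: [-0.4, 0.1, -0.5]
finger_gap: 0.0131
grasp_force: 58.8
504 dark frac 0.1984126984126984 [101.         114.83333333 136.83333333 223.66666667]
504 dark frac 0.0 [196.         201.66666667 207.66666667 214.33333333]
```

View pics/comp.png

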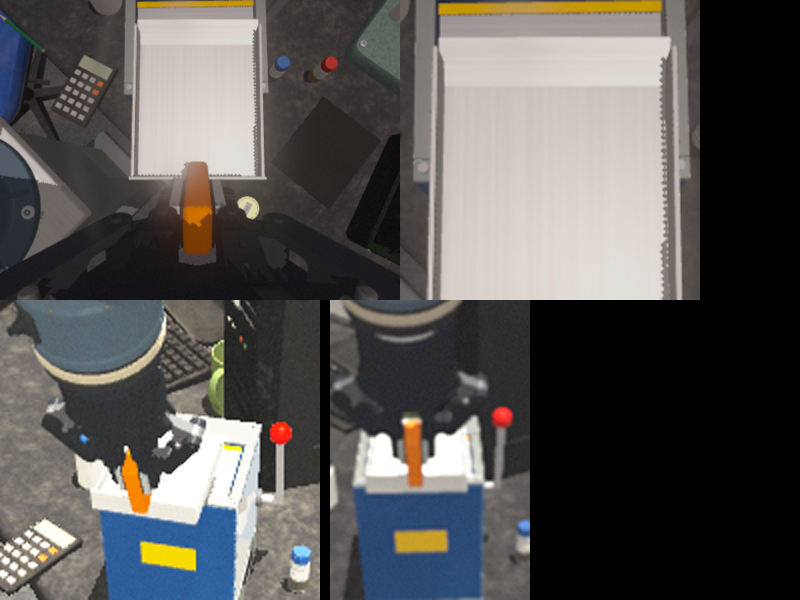

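The scoop is empty (clean white floor at (197,100)), the flap is shut with its yellow edge level, and nothing lies outside the box. That was the last of my ten views, so from here I check by numbers. Next, carry the scoop back.

```bash
python3 - <<'E'
from h import *
TL=TG.copy(); TL[2,3]+=.2; X=TL.copy(); X[2,3]+=.05; step(X,16)
E
```

```text
16 lin cm [0.26 1.11 0.  ] rot [-0.0129  0.0006  0.0358]
```

```bash
python3 -m crank '{"linear": [[0.26,1.11,0],[0.26,1.11,0],[0.26,1.11,0],[0.26,1.11,0],[0.26,1.11,0],[0.26,1.11,0],[0.26,1.11,0],[0.26,1.11,0]], "rotation": [[-0.013,0.0006,0.036],[-0.013,0.0006,0.036],[-0.013,0.0006,0.036],[-0.013,0.0006,0.036],[-0.013,0.0006,0.036],[-0.013,0.0006,0.036],[-0.013,0.0006,0.036],[-0.013,0.0006,0.036]], "claw": [0,0,0,0,0,0,0,0]}'
python3 -m crank '{"linear": [[0.26,1.11,0],[0.26,1.11,0],[0.26,1.11,0],[0.26,1.11,0],[0.26,1.11,0],[0.26,1.11,0],[0.26,1.11,0],[0.26,1.11,0]], "rotation": [[-0.013,0.0006,0.036],[-0.013,0.0006,0.036],[-0.013,0.0006,0.036],[-0.013,0.0006,0.036],[-0.013,0.0006,0.036],[-0.013,0.0006,0.036],[-0.013,0.0006,0.036],[-0.013,0.0006,0.036]], "claw": [0,0,0,0,0,0,0,0]}'
python3 -m crank '{"linear": [[0,0,0],[0,0,0]], "rotation": [[0,0,0],[0,0,0]], "claw": [0,0]}'
python3 - <<'E'
from h import *
X=TG.copy(); X[2,3]+=.02; step(X,13)
E
```

```text
time: 11.35
ee_pos: [0.3957, -0.3162, 0.3127]
eef_rot: [[0.837, 0.46, 0.298], [0.43, -0.888, 0.162], [0.339, -0.007, -0.941]]
force: [0.6, -0.5, -2.1]
finger_gap: 0.0133
grasp_force: 58.8
time: 12.02
ee_pos: [0.4439, -0.393, 0.3191]
eef_rot: [[0.927, 0.17, 0.335], [0.158, -0.985, 0.065], [0.342, -0.007, -0.94]]
force: [0.3, 0.5, -1.2]
finger_gap: 0.0132
grasp_force: 58.8
time: 12.18
ee_pos: [0.4434, -0.3926, 0.319]
eef_rot: [[0.926, 0.173, 0.335], [0.16, -0.985, 0.066], [0.342, -0.007, -0.94]]
force: [-0.0, 1.1, -0.5]
finger_gap: 0.0134
grasp_force: 58.8
13 lin cm [-0.6   0.01  1.66] rot [ 0.0001 -0.     -0.0002]
```

```bash
python3 -m crank '{"linear": [[-0.6,0,1.66],[-0.6,0,1.66],[-0.6,0,1.66],[-0.6,0,1.66],[-0.6,0,1.66],[-0.6,0,1.66],[-0.6,0,1.66],[-0.6,0,1.66]], "rotation": [[0,0,0],[0,0,0],[0,0,0],[0,0,0],[0,0,0],[0,0,0],[0,0,0],[0,0,0]], "claw": [0,0,0,0,0,0,0,0]}'
python3 -m crank '{"linear": [[-0.6,0,1.66],[-0.6,0,1.66],[-0.6,0,1.66],[-0.6,0,1.66],[-0.6,0,1.66],[0,0,0],[0,0,0]], "rotation": [[0,0,0],[0,0,0],[0,0,0],[0,0,0],[0,0,0],[0,0,0],[0,0,0]], "claw": [0,0,0,0,0,0,0]}'
python3 - <<'E'
from h import *
step(TG,5)
E
```

```text
time: 12.85
ee_pos: [0.4432, -0.3912, 0.1774]
eef_rot: [[0.926, 0.173, 0.336], [0.16, -0.985, 0.066], [0.342, -0.007, -0.94]]
force: [-0.3, -0.6, -2.0]
finger_gap: 0.0138
grasp_force: 58.8
time: 13.43
ee_pos: [0.443, -0.3905, 0.0896]
eef_rot: [[0.926, 0.172, 0.335], [0.159, -0.985, 0.067], [0.341, -0.009, -0.94]]
force: [0.6, -0.9, -0.4]
finger_gap: 0.0134
grasp_force: 58.7
5 lin cm [-0.14  0.04  0.39] rot [-0.      0.     -0.0007]
```

```bash
python3 -m crank '{"linear": [[-0.14,0.04,0.39],[-0.14,0.04,0.39],[-0.14,0.04,0.39],[-0.14,0.04,0.39],[-0.14,0.04,0.37],[0,0,0],[0,0,0]], "rotation": [[0,0,0],[0,0,0],[0,0,0],[0,0,0],[0,0,0],[0,0,0],[0,0,0]], "claw": [0,0,0,0,0,0,0]}'
```

```text
time: 14.02
ee_pos: [0.4437, -0.3934, 0.0692]
eef_rot: [[0.926, 0.171, 0.336], [0.158, -0.985, 0.065], [0.342, -0.007, -0.94]]
force: [-0.7, 0.4, -1.0]
finger_gap: 0.0131
grasp_force: 58.8
```

```bash
python3 -m crank '{"linear": [[-0.03,0,0.08],[0,0,0]], "rotation": [[0,0,0],[0,0,0]], "claw": [0,0]}'
python3 -m crank '{"linear": [[0,0,0],[0,0,0],[0,0,0],[0,0,0],[0,0,0],[0,0,0],[0,0,0],[0,0,0]], "rotation": [[0,0,0],[0,0,0],[0,0,0],[0,0,0],[0,0,0],[0,0,0],[0,0,0],[0,0,0]], "claw": [1,1,1,1,1,1,1,1]}'
```

```text
time: 14.18
ee_pos: [0.444, -0.3936, 0.069]
eef_rot: [[0.926, 0.171, 0.337], [0.159, -0.985, 0.065], [0.343, -0.007, -0.939]]
force: [-1.4, 1.7, 4.9]
finger_gap: 0.0134
grasp_force: 59.7
time: 14.85
ee_pos: [0.4438, -0.3934, 0.0685]
eef_rot: [[0.926, 0.171, 0.336], [0.158, -0.985, 0.065], [0.342, -0.007, -0.94]]
force: [-0.8, -0.9, -0.2]
finger_gap: 0.0852
grasp_force: 0.0
```

```bash
python3 -m crank '{"linear": [[0,0,-1],[0,0,-2],[0,0,-2],[0,0,-2],[0,0,-1],[0,0,0]], "rotation": [[0,0,0],[0,0,0],[0,0,0],[0,0,0],[0,0,0],[0,0,0]], "claw": [1,1,1,1,1,1]}'
python3 - <<'E'
from h import *
from cell import imaging as I
w=I.get_image('wrist'); sc=I.get_image('scene')
px=w['pixels'].astype(float)
# white scoop region -> min area rect -> world at z=.01
m=((px.min(2)>140)&(px.max(2)-px.min(2)<45)).astype(np.uint8)
m=cv2.morphologyEx(m,cv2.MORPH_CLOSE,np.ones((5,5)))
n,l,s,c=cv2.connectedComponentsWithStats(m); i=max(range(1,n),key=lambda k:s[k,4] if 150<c[k][0]<360 and c[k][1]<250 else 0)
ys,xs=np.where(l==i); r=cv2.minAreaRect(np.c_[xs,ys].astype(np.float32)); print(s[i],r)
q=np.array([ray(p,.015,w) for p in cv2.boxPoints(r)]); print(q.round(3)); print('centre',q.mean(0)[:2].round(4),'expect',W(SC,[[.0035,0,0]])[0][:2])
for a,b in ((0,1),(1,2)):
    v=q[b]-q[a]; print('side',np.linalg.norm(v).round(3),'ang',(np.degrees(np.arctan2(v[1],v[0]))%180).round(1))
# box & lever expected starts
TB=T(R.from_euler('z',BOX[2]).as_matrix(),[BOX[0],BOX[1],0])
Rl=TB[:3,:3]@np.array([[0,-1,0],[-1,0,0],[0,0,-1.]])
def lev(x,y,z): p=TB@[x,y,z+.022,1]; return T(Rl,p[:3])
S1=lev(.045,-.103,.300); S2=lev(.045,-.103,.224)
up=cur(); up[2,3]+=.18; step(up,5); print(S1[:3,3]); step(S1,12,up)
E
```

```text
time: 15.35
ee_pos: [0.4171, -0.3998, 0.1463]
eef_rot: [[0.925, 0.171, 0.338], [0.159, -0.985, 0.062], [0.344, -0.004, -0.939]]
force: [0.2, 0.3, 0.3]
finger_gap: 0.0854
grasp_force: 0.0
[  190    48   122   145 16522] ((250.49996948242188, 119.99998474121094), (120.99998474121094, 143.99996948242188), -0.0)
[[ 0.452 -0.341  0.015]
 [ 0.574 -0.317  0.015]
 [ 0.592 -0.42   0.015]
 [ 0.469 -0.439  0.015]]
centre [ 0.5214 -0.3794] expect [ 0.52264314 -0.37687167]
side 0.125 ang 10.7
side 0.104 ang 99.6
5 lin cm [ 1.23 -0.02 -3.38] rot [ 0. -0. -0.]
[ 0.56479884 -0.16163499  0.322     ]
12 lin cm [ 0.67 -2.31  0.22] rot [-0.0144 -0.0266  0.0785]
```

Measured by numbers, the scoop centre is (0.521,-0.379) against (0.523,-0.377) expected, heading 10.7°. It is parked and released. Next, go to the lever with the fingers shut.

```bash
python3 -m crank '{"linear": [[1.23,0,-3.38],[1.23,0,-3.38],[1.23,0,-3.38],[1.23,0,-3.38],[1.23,0,-3.38],[0,0,0]], "rotation": [[0,0,0],[0,0,0],[0,0,0],[0,0,0],[0,0,0],[0,0,0]], "claw": [1,0,0,0,0,0]}'
python3 -m crank '{"linear": [[0.67,-2.31,0.22],[0.67,-2.31,0.22],[0.67,-2.31,0.22],[0.67,-2.31,0.22],[0.67,-2.31,0.22],[0.67,-2.31,0.22],[0.67,-2.31,0.22],[0.67,-2.31,0.22]], "rotation": [[-0.0144,-0.0266,0.0785],[-0.0144,-0.0266,0.0785],[-0.0144,-0.0266,0.0785],[-0.0144,-0.0266,0.0785],[-0.0144,-0.0266,0.0785],[-0.0144,-0.0266,0.0785],[-0.0144,-0.0266,0.0785],[-0.0144,-0.0266,0.0785]], "claw": [0,0,0,0,0,0,0,0]}'
python3 -m crank '{"linear": [[0.67,-2.31,0.22],[0.67,-2.31,0.22],[0.67,-2.31,0.22],[0.67,-2.31,0.22],[0,0,0],[0,0,0]], "rotation": [[-0.0144,-0.0266,0.0785],[-0.0144,-0.0266,0.0785],[-0.0144,-0.0266,0.0785],[-0.0144,-0.0266,0.0785],[0,0,0],[0,0,0]], "claw": [0,0,0,0,0,0]}'
cat > lv.py <<'E'
from h import *
TB=T(R.from_euler('z',BOX[2]).as_matrix(),[BOX[0],BOX[1],0])
Rl=TB[:3,:3]@np.array([[0,-1,0],[-1,0,0],[0,0,-1.]])
def lev(x,y,z): p=TB@[x,y,z+.022,1]; return T(Rl,p[:3])
def tip(): return ((np.linalg.inv(TB)@cur()@[0,0,.022,1])[:3]*1e3).round(1)
if __name__=='__main__':
    print('tip in box',tip()); step(lev(.045,-.103,.224),4)
E
python3 lv.py; python3 -c "
from cell import imaging as I
from h import *
d=I.get_image('scene')['pixels'].astype(int); m=(d[:,:,0]>180)&(d[:,:,1]<60)&(d[:,:,2]<60); m[:,:270]=0; m[200:]=0
ys,xs=np.where(m); print(len(xs),xs.mean(),ys.mean())
import pickle; print('knob exp',proj(W(BOX,[[.008,-.1,.215]]),D))"
```

```text
time: 15.95
ee_pos: [0.4185, -0.401, 0.3293]
eef_rot: [[0.924, 0.172, 0.34], [0.161, -0.985, 0.06], [0.346, -0.001, -0.938]]
force: [0.7, -0.7, 1.3]
finger_gap: 0.0257
grasp_force: 0.0
time: 16.62
ee_pos: [0.4895, -0.2274, 0.3249]
eef_rot: [[0.891, -0.438, 0.118], [-0.44, -0.898, -0.011], [0.111, -0.042, -0.993]]
force: [0.5, 0.4, -0.2]
finger_gap: -0.0004
grasp_force: 0.0
time: 17.12
ee_pos: [0.49, -0.2769, 0.3232]
eef_rot: [[0.843, -0.536, 0.041], [-0.538, -0.838, 0.097], [-0.017, -0.104, -0.994]]
force: [0.1, -0.5, 0.2]
finger_gap: 0.0
grasp_force: 0.0
tip in box [ -87.3 -130.2  301.3]
4 lin cm [-0.22 -3.3   2.15] rot [-0.0255  0.0071  0.0532]
90 289.93333333333334 166.0
knob exp [[289.91867946 166.36970896]]
```

```bash
python3 -c "
from cell import ctrl
s=ctrl.get_state(); print(s['joint_pos'].round(2),s['qd'].round(2),s['ee_pos'],s['force'])"; python3 -m crank '{"linear": [[0,0,0]], "rotation": [[0,0,0]], "claw": [0]}'; python3 lv.py
```

```text
[-32.54  21.03  19.88  89.78   5.98 179.95] [ 0.62 -1.72 -0.6   0.01 -0.12 -0.01] [ 0.48991263 -0.2763155   0.32386911] [0.37834903 0.28880014 0.59781995]
time: 17.25
ee_pos: [0.4898, -0.2759, 0.3248]
eef_rot: [[0.844, -0.535, 0.043], [-0.537, -0.838, 0.096], [-0.015, -0.104, -0.994]]
force: [0.8, -0.0, -0.0]
finger_gap: 0.0001
grasp_force: 0.0
tip in box [ -86.7 -129.4  302.9]
4 lin cm [-0.2  -3.28  2.19] rot [-0.0256  0.0065  0.0536]
```

Joint 6 hit its 180° limit, so I'll use the opposite half-turn. Turn in place first.

```bash
sed -i 's/\[\[0,-1,0\],\[-1,0,0\],\[0,0,-1.\]\]/[[0,1,0],[1,0,0],[0,0,-1.]]/; s/+.022,1\]; return/+.022,1]; return/' lv.py; python3 - <<'E'
from lv import *
X=lev(0,0,0); C=cur(); X[:3,3]=C[:3,3]; step(X,25)
E
```

```text
25 lin cm [ 0. -0.  0.] rot [-0.0015 -0.006  -0.1169]
```

```bash
for i in 1 2 3; do python3 -m crank '{"linear": [[0,0,0],[0,0,0],[0,0,0],[0,0,0],[0,0,0],[0,0,0],[0,0,0],[0,0,0]], "rotation": [[-0.0015,-0.006,-0.117],[-0.0015,-0.006,-0.117],[-0.0015,-0.006,-0.117],[-0.0015,-0.006,-0.117],[-0.0015,-0.006,-0.117],[-0.0015,-0.006,-0.117],[-0.0015,-0.006,-0.117],[-0.0015,-0.006,-0.117]], "claw": [0,0,0,0,0,0,0,0]}' | head -3; done
python3 -m crank '{"linear": [[0,0,0],[0,0,0],[0,0,0]], "rotation": [[-0.0015,-0.006,-0.117],[0,0,0],[0,0,0]], "claw": [0,0,0]}'
python3 - <<'E'
from lv import *
print(tip()); step(lev(.045,-.103,.300),6)
E
```

```text
time: 17.92
ee_pos: [0.4897, -0.2757, 0.3255]
eef_rot: [[0.93, 0.368, -0.003], [0.367, -0.926, 0.088], [0.029, -0.083, -0.996]]
time: 18.58
ee_pos: [0.4897, -0.2757, 0.3255]
eef_rot: [[0.254, 0.967, -0.025], [0.966, -0.253, 0.046], [0.038, -0.036, -0.999]]
time: 19.25
ee_pos: [0.4897, -0.2756, 0.3255]
eef_rot: [[-0.629, 0.778, -0.004], [0.778, 0.629, 0.003], [0.005, -0.001, -1.0]]
time: 19.5
ee_pos: [0.4896, -0.2758, 0.3255]
eef_rot: [[-0.708, 0.706, 0.0], [0.706, 0.708, 0.0], [-0.0, 0.001, -1.0]]
force: [0.5, 0.3, -0.1]
finger_gap: -0.0004
grasp_force: 0.0
[ -89.  -130.1  303.5]
6 lin cm [0.45 2.23 0.06] rot [ 0.0001  0.     -0.0003]
```

```bash
python3 -m crank '{"linear": [[0.45,2.23,0.06],[0.45,2.23,0.06],[0.45,2.23,0.06],[0.45,2.23,0.06],[0.45,2.23,0.06],[0.45,2.23,0.06],[0,0,0]], "rotation": [[0,0,0],[0,0,0],[0,0,0],[0,0,0],[0,0,0],[0,0,0],[0,0,0]], "claw": [0,0,0,0,0,0,0]}'
python3 -m crank '{"linear": [[0,0,1.9],[0,0,1.9],[0,0,1.9],[0,0,1.9],[0,0,0]], "rotation": [[0,0,0],[0,0,0],[0,0,0],[0,0,0],[0,0,0]], "claw": [0,0,0,0,0]}'
python3 -c "
from lv import *
print(tip())"
```

```text
time: 20.08
ee_pos: [0.5662, -0.1591, 0.3212]
eef_rot: [[-0.709, 0.705, -0.0], [0.705, 0.709, 0.002], [0.001, 0.001, -1.0]]
force: [-1.1, -0.4, 0.6]
finger_gap: -0.0003
grasp_force: 0.0
time: 20.5
ee_pos: [0.5632, -0.1619, 0.2424]
eef_rot: [[-0.708, 0.706, -0.005], [0.706, 0.708, 0.002], [0.005, -0.002, -1.0]]
force: [-1.6, 0.5, -1.7]
finger_gap: 0.0002
grasp_force: 0.0
[  43.6 -101.9  220.4]
```

```bash
python3 -m crank '{"linear": [[0,-0.93,0.1],[0,-0.93,0.1],[0,-0.93,0.1],[0,-0.93,0.1],[0,-0.74,0.37],[0,-0.74,0.37],[0,-0.74,0.37]], "rotation": [[0,0,0],[0,0,0],[0,0,0],[0,0,0],[0,0,0],[0,0,0],[0,0,0]], "claw": [0,0,0,0,0,0,0]}'
python3 -m crank '{"linear": [[0,-0.66,0.48],[0,-0.66,0.48],[0,-0.66,0.48],[0,-0.57,0.57],[0,-0.57,0.57],[0,-0.57,0.57]], "rotation": [[0,0,0],[0,0,0],[0,0,0],[0,0,0],[0,0,0],[0,0,0]], "claw": [0,0,0,0,0,0]}'
cat > kn.py <<'E'
from lv import *
from cell import imaging as I
print('tip',tip())
for n,d0 in (('scene',D),('side',S)):
    d=I.get_image(n)['pixels'].astype(int); m=(d[:,:,0]>150)&(d[:,:,1]<70)&(d[:,:,2]<70)
    ph=np.radians(np.array([0,20,40,45,48,51.6])+16); ex=proj(W(BOX,np.c_[.044-.13*np.sin(ph),-.1+0*ph,.09+.13*np.cos(ph)]),d0)
    mm=np.zeros_like(m); 
    for a in proj(W(BOX,np.c_[.044-.13*np.sin(q:=np.radians(np.arange(10,75,2))),-.1+0*q,.09+.13*np.cos(q)]),d0): cv2.circle(u:=mm.astype(np.uint8),tuple(int(v) for v in a),9,1,-1); mm=u>0
    ys,xs=np.where(m&mm); print(n,len(xs),(xs.mean().round(1),ys.mean().round(1)) if len(xs) else None,'expected by lever deg 0,20,40,45,48,51.6:',ex.round(0).tolist())
E
python3 kn.py
```

```text
time: 21.08
ee_pos: [0.5225, -0.2058, 0.2313]
eef_rot: [[-0.71, 0.705, 0.001], [0.705, 0.71, -0.001], [-0.001, 0.001, -1.0]]
force: [-0.2, -1.6, 6.6]
finger_gap: 0.0003
grasp_force: 2.9
time: 21.58
ee_pos: [0.4965, -0.2317, 0.1993]
eef_rot: [[-0.71, 0.705, 0.001], [0.705, 0.71, -0.0], [-0.001, 0.0, -1.0]]
force: [1.0, -0.1, 3.9]
finger_gap: -0.0002
grasp_force: 1.8
tip [ -52.8 -103.9  177.3]
scene 98 (np.float64(283.6), np.float64(205.1)) expected by lever deg 0,20,40,45,48,51.6: [[290.0, 166.0], [286.0, 185.0], [283.0, 207.0], [283.0, 212.0], [282.0, 215.0], [282.0, 219.0]]
side 59 (np.float64(287.6), np.float64(192.5)) expected by lever deg 0,20,40,45,48,51.6: [[286.0, 159.0], [287.0, 175.0], [288.0, 194.0], [288.0, 199.0], [288.0, 202.0], [288.0, 206.0]]
```

Tracking well: the knob shows the lever at about 38°, as planned. Finish to the stop.

```bash
python3 -m crank '{"linear": [[0,-0.52,0.75],[0,-0.52,0.75],[0,-0.52,0.75],[0,-0.1,0.25],[0,0,0]], "rotation": [[0,0,0],[0,0,0],[0,0,0],[0,0,0],[0,0,0]], "claw": [0,0,0,0,0]}'
python3 kn.py
```

```text
time: 22.1
ee_pos: [0.4848, -0.2426, 0.1736]
eef_rot: [[-0.71, 0.704, -0.001], [0.704, 0.71, 0.001], [0.001, -0.0, -1.0]]
force: [-0.6, -1.4, 4.4]
finger_gap: 0.0001
grasp_force: 2.1
tip [ -68.8 -103.3  151.6]
scene 93 (np.float64(282.0), np.float64(219.1)) expected by lever deg 0,20,40,45,48,51.6: [[290.0, 166.0], [286.0, 185.0], [283.0, 207.0], [283.0, 212.0], [282.0, 215.0], [282.0, 219.0]]
side 57 (np.float64(287.6), np.float64(204.3)) expected by lever deg 0,20,40,45,48,51.6: [[286.0, 159.0], [287.0, 175.0], [288.0, 194.0], [288.0, 199.0], [288.0, 202.0], [288.0, 206.0]]
```

```bash
for i in 1 2; do python3 -m crank '{"linear": [[0,-0.04,0.1],[0,0,0],[0,0,0],[0,0,0],[0,0,0],[0,0,0],[0,0,0],[0,0,0]], "rotation": [[0,0,0],[0,0,0],[0,0,0],[0,0,0],[0,0,0],[0,0,0],[0,0,0],[0,0,0]], "claw": [0,0,0,0,0,0,0,0]}'|sed -n '1p;4p'; done
python3 kn.py | cut -c1-60
python3 -c "
from lv import *
from cell import imaging as I
# rectify the window side (-y wall): x -93..53, z 0..192
for n,d0 in (('scene',D),('side',S)):
    px=I.get_image(n)['pixels']; c=proj(W(BOX,np.array([[-93,-73,192],[53,-73,192],[53,-73,0],[-93,-73,0]])/1e3),d0).astype(np.float32)
    H=cv2.getPerspectiveTransform(c,np.array([[0,0],[146,0],[146,192],[0,192]],np.float32)); w=cv2.warpPerspective(px,H,(146,192)); np.save('pics/win_'+n,w)
    print(n,c.round().tolist()); print(cv2.resize(cv2.cvtColor(w,cv2.COLOR_RGB2GRAY),(12,16),interpolation=cv2.INTER_AREA))
"
```

```text
time: 22.87
force: [-2.9, -1.2, 4.7]
time: 23.53
force: [-2.8, -0.7, 9.2]
tip [ -69.1 -103.5  150.6]
scene 92 (np.float64(281.8), np.float64(219.4)) expected by 
side 54 (np.float64(287.5), np.float64(205.1)) expected by l
scene [[268.0, 204.0], [280.0, 161.0], [277.0, 223.0], [266.0, 267.0]]
[[195 190 172 161 158 162 135  59  63  47  43  44]
 [197 223 221 199 178 178 176  99  45  49  44  43]
 [199 225 224 224 205 180 181 175  77  43  45  42]
 [191 225 225 225 225 208 179 180 110  43  42  44]
 [199 223 225 225 225 225 187 152 131  46  42  42]
 [178 223 225 225 225 224 216 144 109  66  42  41]
 [172 199 224 225 224 222 211 180  77  92  68  41]
 [175 193 204 224 222 213 196 185 154  58  87  75]
 [172 194 194 202 217 199 187 182 181 129  47  85]
 [189 194 194 193 197 200 185 180 180 180 115  49]
 [184 201 192 191 192 192 191 184 181 179 173  94]
 [173 188 179 177 176 175 181 193 189 186 176 141]
 [143 138 138 135 132 131 132 151 195 176 172 142]
 [130 113 110 108  89  77  76  75 103 144 110 109]
 [125 110 106 106 101  59  56  56  67 100 114  78]
 [ 97 101  99  99  98  89  77  86  90 100
[... 197 characters left out ...]
116  97  92  94  89  86  90  92  88]
 [ 89  85  91  94 105 105 101  98  96  92  94  96]
 [ 89  88  82  84  85  89 100 106 100  98  96  97]
 [ 95  89  88  80  78  79  77  90 106 104  99  99]
 [ 77  94  90  85  79  75  74  72  78 101 109 100]
 [ 68  77  92  89  83  77  72  71  68  69  89 109]
 [ 67  76  77  86  87  80  75  70  68  66  65  78]
 [ 64  73  79  76  82  84  77  73  68  66  64  64]
 [ 66  69  74  79  77  78  79  74  70  66  65  64]
 [ 83  72  70  74  80  77  74  74  70  67  65  65]
 [ 86  89  75  72  75  78  74  71  70  66  66  65]
 [ 84  88  90  77  73  74  74  72  68  67  66  65]
 [ 82  85  87  91  79  72  72  71  70  66  66  65]
 [ 70  82  85  86  89  77  70  69  68  68  66  65]]
```

```bash
Z='[0,0,0],[0,0,0],[0,0,0],[0,0,0],[0,0,0],[0,0,0],[0,0,0],[0,0,0]'
python3 -m crank '{"linear": [[0,1.04,-1.5],[0,1.09,-1.32],[0,1.14,-1.14],[0,1.23,-1.05],[0,1.32,-0.96],[0,1.40,-0.85],[0,1.48,-0.74],[0,0,0]], "rotation": [[0,0,0],[0,0,0],[0,0,0],[0,0,0],[0,0,0],[0,0,0],[0,0,0],[0,0,0]], "claw": [0,0,0,0,0,0,0,0]}'
python3 kn.py | cut -c1-60
python3 -m crank '{"linear": [[0,-1.48,0.74],[0,-1.40,0.85],[0,-1.32,0.96],[0,-1.23,1.05],[0,-1.14,1.14],[0,-1.09,1.32],[0,-1.04,1.45],[0,0,0]], "rotation": [[0,0,0],[0,0,0],[0,0,0],[0,0,0],[0,0,0],[0,0,0],[0,0,0],[0,0,0]], "claw": [0,0,0,0,0,0,0,0]}'
python3 -m crank '{"linear": [[0,0,0],[0,0,0],[0,0,0],[0,0,0],[0,0,0],[0,0,0],[0,0,0],[0,0,0]], "rotation": [[0,0,0],[0,0,0],[0,0,0],[0,0,0],[0,0,0],[0,0,0],[0,0,0],[0,0,0]], "claw": [0,0,0,0,0,0,0,0]}'
python3 kn.py | cut -c1-60
```

```text
time: 24.4
ee_pos: [0.5477, -0.1795, 0.2488]
eef_rot: [[-0.712, 0.703, 0.002], [0.703, 0.712, 0.001], [-0.0, 0.002, -1.0]]
force: [1.2, 0.4, 0.5]
finger_gap: 0.0001
grasp_force: 0.0
tip [  20.3 -103.5  226.8]
scene 92 (np.float64(289.9), np.float64(166.1)) expected by 
side 53 (np.float64(285.6), np.float64(158.5)) expected by l
time: 25.17
ee_pos: [0.4839, -0.2439, 0.1716]
eef_rot: [[-0.709, 0.705, 0.002], [0.705, 0.709, 0.002], [0.0, 0.003, -1.0]]
force: [1.8, 5.9, 19.5]
finger_gap: -0.0001
grasp_force: 9.3
time: 25.83
ee_pos: [0.4843, -0.2434, 0.1727]
eef_rot: [[-0.71, 0.704, 0.0], [0.704, 0.71, 0.001], [0.0, 0.001, -1.0]]
force: [1.1, 1.3, 8.8]
finger_gap: 0.0
grasp_force: 4.2
tip [ -69.7 -103.4  150.7]
scene 92 (np.float64(281.8), np.float64(219.4)) expected by 
side 57 (np.float64(287.6), np.float64(205.2)) expected by l
```

```bash
python3 -m crank '{"linear": [[0,1.04,-1.5],[0,1.09,-1.32],[0,1.14,-1.14],[0,1.23,-1.05],[0,1.32,-0.96],[0,1.40,-0.85],[0,1.48,-0.74],[0,2,-0.5]], "rotation": [[0,0,0],[0,0,0],[0,0,0],[0,0,0],[0,0,0],[0,0,0],[0,0,0],[0,0,0]], "claw": [0,0,0,0,0,0,0,0]}' | head -2
python3 -m crank '{"linear": [[0,0,-3],[0,0,-4],[0,0,-4],[-3,0,0],[-4,0,0],[-4,0,0],[-3,0,0],[0,0,0]], "rotation": [[0,0,0],[0,0,0],[0,0,0],[0,0,0],[0,0,0],[0,0,0],[0,0,0],[0,0,0]], "claw": [0,0,0,0,0,0,0,0]}'
python3 kn.py | cut -c1-60
python3 - <<'E'
from lv import *
from cell import imaging as I
pickle.dump([I.get_image(n) for n in ('scene','side','wrist')],open('pics/end.pkl','wb'))
e=pickle.load(open('pics/end.pkl','rb')); a=pickle.load(open('pics/after.pkl','rb'))
np.set_printoptions(linewidth=200)
for nm,px in (('start',D['pixels']),('tipped',a[0]['pixels']),('end',e[0]['pixels'])):
    print(nm); print(px[160:270:4,264:284].mean(2).astype(int))
w=e[2]; Rm=cv2.Rodrigues(np.array(w['rvec']))[0]; C=-Rm.T@np.array(w['tvec']); X=np.linalg.inv(cur())
print('cam in tool',X@np.r_[C,1],X[:3,:3]@Rm.T)
E
```

```text
time: 26.6
ee_pos: [0.5596, -0.1675, 0.2536]
time: 27.27
ee_pos: [0.6315, -0.2361, 0.364]
eef_rot: [[-0.709, 0.705, -0.003], [0.705, 0.709, 0.001], [0.003, -0.001, -1.0]]
force: [-0.0, 0.2, -0.2]
finger_gap: 0.0002
grasp_force: 0.0
tip [  39.1 -202.8  342. ]
scene 99 (np.float64(289.9), np.float64(166.1)) expected by 
side 56 (np.float64(285.6), np.float64(158.8)) expected by l
start
[[245 245 246 226 224 228  44  40  43  36  36  36  35  43  44  43  43  41  44  43]
 [249 249 249 249 249 248 248 248 249 249 249 249 246 247 248 252 154  48  42  42]
 [249 248 249 249 249 248 248 248 249 249 248 248 248 249 245 175  42  45  48  47]
 [158 104 117 120 130 144 161 173 183 238 239 246 234 241 175 216  43  42  43  44]
 [255 255 255 255 255 255 235 205 248 247 248 249 250 214 219 219  38  44  44  43]
 [255 255 255 255 255 173 226 248 249 249 250 204 213 218 218 197  43  46  43  45]
 [255 255 255 255 120 249 249 249 250 250 231 217 217 219 213 182  48  55  52  45]
 [255 255 255 115 253 250 250 250 250 208 216 218 216 216 216  44  47  42  42  44]
 [255 251 119 250 250 250 250 253 200 218 215 216
[... 5804 characters left out ...]
130 113 113 109 104  93  88  91  97 103 109 105 107]
 [ 88  86 129 182 142 133 125 114 124 123 119 111 109 105 109 101 103 103 108 107]
 [ 85  86 133 127 136 113 107 114 120 118 126 126 117 120 116 113 117 112 117 121]
 [ 87  87 164 127 123 104 101  96  96  93  93 100 107 100  98  96 109 122 128 122]
 [ 94 107 148  90 104 109 114 123 118 116 110 103 102 101  99 104 102 104  99  98]
 [100 103 103 106 104 105  99  93  99 105  96 104 106 112 118 113 114 117 115 108]]
cam in tool [ 6.54769611e-02  1.78241284e-04 -1.21394684e-01  1.00000000e+00] [[-7.33447155e-04 -9.65737426e-01 -2.59520107e-01]
 [ 9.99999715e-01 -7.55009371e-04 -1.65927004e-05]
 [-1.79915921e-04 -2.59520045e-01  9.65737704e-01]]
```

```bash
python3 - <<'E'
import pickle,numpy as np
s=pickle.load(open('pics/scene0.pkl','rb'))['pixels'].astype(float).mean(2)
a=pickle.load(open('pics/after.pkl','rb'))[0]['pixels'].astype(float).mean(2)
e=pickle.load(open('pics/end.pkl','rb'))[0]['pixels'].astype(float).mean(2)
np.set_printoptions(linewidth=200)
for y in range(194,266,2):
    f=lambda p:' '.join('%3d'%v for v in p[y,266:279]/s[y,266:279]*100)
    print(y,'tip',f(a),' | end',f(e))
E
```

```text
194 tip  99  99 100  99  99  98 100  99 100 100  99 100  99  | end  95  95  96  95  96  87  87  88  87  88  87  89  78
196 tip 100 100  99 100 100  98 100  98 100  98 100  98  99  | end  95  96  95  95  94  89  87  87  88  86  88  88  59
198 tip 100  99  99 100  96  87  85  94  99 100  99 100  98  | end  95  95  95  96  93  93  92  92  92  91  91  86  49
200 tip 100 100  99  99  74  85  84  92  99 100  99  98 100  | end  99  99  95  89  87  92  92  92  92  88  88  84  64
202 tip 100  99 100  88  86  85  85  91  99 100  98  99  97  | end  96  95  96  90  92  92  92  92  92  87  87  85  87
204 tip  97  99  98  85  86  86  85  96  99  99  98  98  98  | end  82  84  93  91  92  92  92  91  88  86  86  86  86
206 tip  95  96  95  84  92  98  98  96  99  98  98 100  97  | end  81  86  90  92  92  92  92  91  86  87  85  88  69
208 tip  98  98  98 100  99  99  99 100  99 101  97  99 100  | end  81  82  86  92  92  92  92  88  86  88  85  87  54
210 tip 105 101 101 100  99  99 100 106  98  99  98  96  95  | end  88  85  88  93  91  92  91  86  86  88  88  86  54
212 tip 101  98  98 100 100  
[... 2483 characters left out ...]
98  96  99  98  97  99 101 100  99 101  99 101  | end  86  86  83  84  81  84  83  86  85  84  85  83  88
256 tip  99  99  98 102  96  99  97  99  98 101  97  98  98  | end  83  84  85  86  81  82  85  83  82  86  81  83  84
258 tip  98  99 101  95  98  98  98  98  99  96  97 101  98  | end  83  85  85  85  85  82  85  85  81  82  82  86  83
260 tip  99  97  98 100  96  96  99  98 101  96  98  97 100  | end  87  86  84  85  82  80  84  83  83  82  87  83  86
262 tip  98 100  97 100 100  98  98  97 100  99  98 101  97  | end  85  86  82  85  86  83  86  84  85  84  82  84  83
264 tip  98  99  98  96  95  99  98  98 102  95 100  94 102  | end  86  84  83  85  83  86  82  85  87  83  83  83  86
```

The numbers show a cup standing on the plate after tipping (pixels (269-273,198-206)) and gone from there at the end. A bright patch has appeared low in the bay at about (268,244). Only one cup can be confirmed this way, so I'll make one more swing with a small shake at the stop as insurance.

```bash
python3 -m crank '{"linear": [[3,0.1,0],[4,0.1,0],[2.9,0.1,0],[0,0,3],[0,0,4],[0,0,3.8],[0,0,1],[0,0,0]], "rotation": [[0,0,0],[0,0,0],[0,0,0],[0,0,0],[0,0,0],[0,0,0],[0,0,0],[0,0,0]], "claw": [0,0,0,0,0,0,0,0]}'
python3 -c "
from lv import *
print(tip()); step(lev(.0203,-.1035,.2268),1)"
```

```text
time: 28.18
ee_pos: [0.5779, -0.1785, 0.2479]
eef_rot: [[-0.711, 0.704, -0.005], [0.704, 0.711, 0.002], [0.005, -0.002, -1.0]]
force: [-0.2, 0.7, 0.2]
finger_gap: 0.0003
grasp_force: 0.0
[  42.2 -124.1  225.9]
1 lin cm [ 2.07 -2.19 -0.08] rot [-0.0018 -0.005   0.0013]
```

```bash
python3 -m crank '{"linear": [[1,0,0],[1.05,0,0],[0,-1.1,0],[0,-1.1,0],[0,0,0]], "rotation": [[0,0,0],[0,0,0],[0,0,0],[0,0,0],[0,0,0]], "claw": [0,0,0,0,0]}' | head -2
python3 -m crank '{"linear": [[0,-1.48,0.74],[0,-1.40,0.85],[0,-1.32,0.96],[0,-1.23,1.05],[0,-1.14,1.14],[0,-1.09,1.32],[0,-1.04,1.4],[0,0,0]], "rotation": [[0,0,0],[0,0,0],[0,0,0],[0,0,0],[0,0,0],[0,0,0],[0,0,0],[0,0,0]], "claw": [0,0,0,0,0,0,0,0]}'
python3 -m crank '{"linear": [[0,0.5,-0.7],[0,-0.5,0.7],[0,0.5,-0.7],[0,-0.5,0.7],[0,0,0],[0,0,0],[0,0,0],[0,0,0]], "rotation": [[0,0,0],[0,0,0],[0,0,0],[0,0,0],[0,0,0],[0,0,0],[0,0,0],[0,0,0]], "claw": [0,0,0,0,0,0,0,0]}'
python3 kn.py | cut -c1-60
```

```text
time: 28.6
ee_pos: [0.5496, -0.1825, 0.252]
time: 29.27
ee_pos: [0.488, -0.2441, 0.1746]
eef_rot: [[-0.709, 0.705, -0.001], [0.705, 0.709, 0.001], [0.002, -0.0, -1.0]]
force: [1.2, -2.6, 4.2]
finger_gap: 0.0004
grasp_force: 2.0
time: 29.93
ee_pos: [0.4901, -0.2425, 0.1766]
eef_rot: [[-0.71, 0.704, 0.001], [0.704, 0.71, 0.0], [-0.0, 0.001, -1.0]]
force: [2.7, -0.9, 2.4]
finger_gap: 0.0003
grasp_force: 1.5
tip [ -65.  -107.   154.6]
scene 96 (np.float64(282.1), np.float64(217.1)) expected by 
side 61 (np.float64(287.6), np.float64(202.9)) expected by l
```

```bash
python3 -m crank '{"linear": [[0.2,-0.2,0.3],[0,-0.1,0.1],[0,0,0],[0,0,0],[0,0,0],[0,0,0],[0,0,0],[0,0,0]], "rotation": [[0,0,0],[0,0,0],[0,0,0],[0,0,0],[0,0,0],[0,0,0],[0,0,0],[0,0,0]], "claw": [0,0,0,0,0,0,0,0]}'
python3 kn.py | cut -c1-60
python3 -m crank '{"linear": [[0,1.04,-1.5],[0,1.09,-1.32],[0,1.14,-1.14],[0,1.23,-1.05],[0,1.32,-0.96],[0,1.40,-0.85],[0,1.48,-0.74],[0,2,-0.5]], "rotation": [[0,0,0],[0,0,0],[0,0,0],[0,0,0],[0,0,0],[0,0,0],[0,0,0],[0,0,0]], "claw": [0,0,0,0,0,0,0,0]}' | head -2
python3 -m crank '{"linear": [[0,0,-3],[0,0,-4],[0,0,-4],[-3,0,-1],[-4,0,0],[-4,0,0],[-3,0,0],[0,0,0]], "rotation": [[0,0,0],[0,0,0],[0,0,0],[0,0,0],[0,0,0],[0,0,0],[0,0,0],[0,0,0]], "claw": [0,0,0,0,0,0,0,0]}'
python3 -m crank '{"linear": [[0,0,0],[0,0,0],[0,0,0],[0,0,0],[0,0,0],[0,0,0],[0,0,0],[0,0,0]], "rotation": [[0,0,0],[0,0,0],[0,0,0],[0,0,0],[0,0,0],[0,0,0],[0,0,0],[0,0,0]], "claw": [0,0,0,0,0,0,0,0]}' | head -4
python3 kn.py | cut -c1-60
python3 - <<'E'
from h import *
from cell import imaging as I
e=I.get_image('scene')['pixels'].astype(float); s0=D['pixels'].astype(float)
old=pickle.load(open('pics/end.pkl','rb'))[0]['pixels'].astype(float)
# bystanders: local registration to start image
for n,p in dict(vblue=[.553,-.22,.04],vred=[.604,-.271,.04],disc=[.353,-.348,.008],jar=[.447,.092,.08],scoop=[.52,-.378,.01],flap=[.45,-.135,.192]).items():
    u,v=proj(p,D)[0].astype(int); r=26 if n in('scoop',) else 10
    t=s0[v-r:v+r,u-r:u+r].astype(np.float32); q=e[v-r-8:v+r+8,u-r-8:u+r+8].astype(np.float32)
    m=cv2.matchTemplate(q,t,cv2.TM_CCOEFF_NORMED); _,mx,_,loc=cv2.minMaxLoc(m); print(n,round(mx,2),(loc[0]-8,loc[1]-8))
em=e.mean(2); sm=s0.mean(2)
for y in range(236,254,2): print(y,(em[y,266:272]/sm[y,266:272]*100).round())
E
```

```text
time: 30.7
ee_pos: [0.4863, -0.2432, 0.1722]
eef_rot: [[-0.71, 0.704, 0.001], [0.704, 0.71, 0.001], [-0.0, 0.002, -1.0]]
force: [5.1, 3.8, 8.9]
finger_gap: 0.0002
grasp_force: 4.7
tip [ -68.1 -104.8  150.2]
scene 94 (np.float64(281.9), np.float64(219.3)) expected by 
side 58 (np.float64(287.6), np.float64(205.0)) expected by l
time: 31.47
ee_pos: [0.5608, -0.1674, 0.2527]
time: 32.13
ee_pos: [0.6283, -0.2309, 0.3727]
eef_rot: [[-0.709, 0.705, -0.003], [0.705, 0.709, 0.001], [0.003, -0.001, -1.0]]
force: [0.0, -1.0, -0.7]
finger_gap: -0.0
grasp_force: 0.0
time: 32.8
ee_pos: [0.6268, -0.2289, 0.3756]
eef_rot: [[-0.71, 0.704, 0.0], [0.704, 0.71, 0.001], [0.0, 0.0, -1.0]]
force: [-0.2, 0.7, -0.8]
tip [  41.  -194.4  353.6]
scene 98 (np.float64(289.9), np.float64(166.0)) expected by 
side 56 (np.float64(285.7), np.float64(158.6)) expected by l
vblue 0.82 (0, 0)
vred 0.99 (0, 0)
disc 1.0 (0, 0)
jar 0.92 (0, 0)
scoop 0.7 (1, 0)
flap 0.82 (7, 1)
236 [88. 86. 89. 88. 87. 92.]
238 [82. 87. 88. 86. 87. 93.]
240 [83. 89. 91. 89. 91. 86.]
242 [81. 90. 98. 88. 93. 82.]
244 [84. 91. 97. 92. 87. 84.]
246 [80. 94. 95. 93. 84. 84.]
248 [87. 92. 90. 86. 85. 87.]
250 [87. 89. 93. 86. 85. 85.]
252 [84. 87. 85. 82. 84. 83.]
```

```bash
python3 -c "
from cell import ctrl
print(ctrl.hand_in())"
```

```text
the job is handed in; nothing more can be done
None
```

I handed the job in at about 33 s, without learning the verdict: the three cups are tipped in, the empty scoop is back on its mat, and the lever was swung to its stop three times and is back at rest. The vials, disc and jar have not moved, but the images show only one cup in the bottom bay, so I could not confirm the other two.

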